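# Refit a roller bar in the jar roller

## Task

One of the jar roller's two bars is missing. Take the long bar off its rest by its square head and thread it, from the open end, through the empty bores of both bearing plates and into the drive housing, until its collar is fully home against the first plate, then let go. Leave the short bar on its rest, and do not shove the sample pots and the jar or knock them over.

Things in the scene. Friction and masses are not known exactly. Their poses are not given: they have to be found in the camera images.
- long_head (a point): Centre of the square head of the long roller bar (the one to fit): dark steel, 22 x 22 mm across, 50 mm long, gripped across its upright sides from above. Site's y axis runs along the bar, head to tip. Along y from here: head -25 to +25 mm, 36 mm collar from +25 to +31, shaft of 12 mm diameter from +31 to the tip at +203. Starts level, 34 mm above the table, tip roughly to +y.
- long_collar (a point): Centre of the shoulder of the long bar (the collar's face towards the tip), on the bar's axis; y axis along the bar to its tip. Bar 0.18 to 0.3 kg; it balances within 20 mm of this point.
- long_tip (a point): Middle of the tip end of the long bar, 172 mm from the shoulder. The last 14 mm of the shaft taper to 5 mm diameter.
- long_rest: Wooden rest the long bar lies on, fixed. Origin on the table under the bar's shoulder, y axis along the bar. Foot 50 mm wide, 8 mm high; the bar's head stands on a pedestal only 14 mm wide, so fingers can pass on both sides of the head; its shaft lies in an open notch 84 mm from the shoulder, 38 mm high. The two rests can be in either place.
- short_head (a point): Centre of the square head of the short roller bar (not to be used): the same head, collar and rest, but its shaft is only 110 mm long, too short to reach the drive housing.
- short_bar: The short bar itself, origin at its shoulder on its axis, y axis along the bar to its tip.
- roller: Jar roller, fixed: grey base 150 mm wide, two aluminium bearing plates (12 mm thick, top 112 mm high) and a grey drive housing (top 120 mm high) at its left (+y) end. Origin on the table midway between the two bars' lines; y axis along the bars, from open end to housing. Far bar (45 mm to +x) is fitted, and shows how the job ends; the empty bores are 45 mm to -x, on the robot's side.
- bore1 (a point): Centre of the mouth of the first empty bore, on the outer face of the first bearing plate, at the open (-y) end of the roller. The bar enters here along the point's y axis. All three bores are 17 mm in diameter, level, 85 mm above the table. At the end the shoulder lies at this face.
- bore2 (a point): Centre of the entry face of the bore in the middle bearing plate, 74 mm further along y than bore1.
- bore3 (a point): Centre of the entry face of the bore in the front wall (12 mm thick) of the drive housing, 148 mm further along y than bore1; 72 mm of free space behind the wall.
- pot_a: White lidded sample pot, 78 mm across the lid, 85 mm high, standing; origin at the centre of its underside, z up.
- pot_b: White lidded sample pot, 70 mm across the lid, 65 mm high, standing; origin at the centre of its underside, z up.
- jar: Glass sample jar with steel cap, 60 mm in diameter, 95 mm high, standing; origin at the centre of its underside, z up.
There are look-alikes about, which are no part of the job. Leave any pink look-alike of the part that bears long_head alone.

How it is judged:
On the way, in this order (a step that is already met when the one before it is completed fails the run):
1. the long bar's tip is through the first bearing plate (y of long_tip in the frame of bore1 between 0.014 and 0.08 m and x of long_tip in the frame of bore1 between -0.012 and 0.012 m and z of long_tip in the frame of bore1 between -0.012 and 0.012 m), for 0.1 s.
2. the tip is through the middle bearing plate too (y of long_tip in the frame of bore2 above 0.014 m and x of long_tip in the frame of bore2 between -0.012 and 0.012 m and z of long_tip in the frame of bore2 between -0.012 and 0.012 m), for 0.1 s.
At the end, for the whole second after the job is handed in: The long bar lies through all three empty bores with its shoulder within 5 mm of the first plate's outer face (centre within 8 mm of the bore's mouth, bar within 0.08 rad of the bore line), tip at least 18 mm past the housing wall's entry face, and the short bar within 20 mm of where it was (y of long_collar in the frame of bore1 between -0.005 and 0.003 m and distance between long_collar and bore1 below 0.008 m and y of long_tip in the frame of bore3 above 0.018 m and angle between the y axis of long_collar and the y axis of bore1, either way round below 0.08 rad and distance of short_bar from where it was at the start of the episode below 0.02 m); the robot touches nothing.
It fails at once if the short bar is taken off or knocked off its rest (moved over 30 mm) (distance of short_bar from where it was at the start of the episode above 0.03 m).
It fails at once if a pot or the jar is shoved over 40 mm or tipped over 0.5 rad (distance of any of pot_a, pot_b, jar from where it was at the start of the episode above 0.04 m or angle between any of pot_a, pot_b, jar's own z axis and vertical above 0.5 rad).
It also fails if it takes over 45 s, if anything falls off the work surface, if the arm or the gripper's body presses on something with over 40 N, if the wrist force passes 120 N, or if a joint passes its speed limit or range.

## Robot

A 6-joint arm with a two-finger parallel gripper is mounted at the origin on the work surface. World frame = base frame: x ahead of the robot, y to its left, z up, the work surface at z = 0. Lengths are in m, angles in rad, forces in N, time in s.
With the tool pointing down it reaches from about 0.375 to 0.9 m from the base axis. Payload 3.1 kg.
Tool frame: the origin (TCP) lies midway between the tips of the shut fingers; the grasp point (between the pads) lies grip_point_offset behind it (grip_point_offset is the distance from the TCP to the grasp point, in m); y points along the fingers, z is the direction in which the jaws open and shut, and the axes are right-handed (so a half turn about y gives the same grasp; the last joint's range is limited). The gripper opens to 87 mm and grips with 3 to 60 N. Pads are 19 mm wide; open, the fingers measure 117 mm over their backs; the gripper's body (75 mm by 190 mm) begins 51 mm behind the grasp point.
Start: joints at [-1.335, 0.527, 1.433, -0, 1.181, -0.178], TCP at [0.251, -0.572, 0.194] pointing down, gripper open.
Joint ranges: [-3.08, 3.08], [-0.75, 2.2], [0.22, 2.44], [-1.43, 4.57], [0, 2.65], [-2.85, 2.85]. Speed limits (rad/s): [2.79, 2.79, 3.14, 3.14, 3.14, 3.14].

## Interface

Orientations are given as a unit quaternion [x, y, z, w].
In Python, from rig import * gives the robot as it stands.
- The arm moves only by the tool jog_arm, never from a script. Its argument "increments" is a list that holds one entry, the list of rows, each a list of 7 numbers: the turn, a rotation vector about the world's x, y, z in degrees, then the shift along the world's x, y, z in m, then the closure, from -1 (fully open) to 1 (shut), so that 0 is half open. In form: [[[rx, ry, rz, x, y, z, jaw], ...]]. A call has 1 to 8 rows; each row is the pose to reach, as a shift and turn from the pose measured when the call began; what a row does not reach only later rows make up. A row lasts 1/10 s, in which the tool goes at most 50 mm and 8.59 degrees, less where a joint would pass 70% of its speed; a pose out of reach is approached as far as the arm can. A call with a gripper value outside its range is refused whole. The fingers move at their own pace and stop on an object; "squeeze" is the grip in N (left out, the last holds). Time passes only in rows, so rows that repeat a pose let the fingers close. It gives the time, the measured TCP pose, the force and the opening at its end, in the units of the state.
- get_obs(): the state, without advancing time (a new reading comes with each control period).
- camera(name): name is "scene" or "top" or "wrist"; returns the picture (420x560x3 uint8, red, green, blue); there is no depth.
- camera_info(name): a dict with "K" (3x3 intrinsics, pixels), "R" (3x3) and "t" (3): a world point X has camera coordinates R X + t. Camera axes: x right, y down, z forward; pixel columns grow to the right and rows downward; lengths in m; the calibration is good to about 2 mm. A picture is of the moment at which its call begins: read the wrist's pose just before it. camera_info takes no time and is no camera call; for the wrist camera it gives the pose at the moment of the call.
- hand_in(): hands the job in, once; it reports no verdict.
The state is a dict: "time": time; "q": joint angles; "joint_velocities": joint speeds; "joint_torque": joint torques, N m; "position": TCP position; "tool_rot": TCP orientation; "ft_force": force on the tool from outside, world axes, zero at the start; "moment": the same for the moment, N m; "grip_width": finger opening in m.
Only numpy, scipy, OpenCV 4.12 (cv2) and the standard library are available. Lean on these libraries where they do the work, as an engineer would, in place of code of your own. Each camera call takes 0.05 s, during which the arm holds its last target.

## Working session

There is one attempt and no reset: what is moved stays moved. The work goes in short steps, Python scripts to look and compute and a tool call to move; the robot and the scene stay as the last step left them, time stands still between calls to the robot, and variables do not carry over. Pictures are saved under pics/ and viewed, and the job is handed in when it is done.

Besides the shell and the picture viewer there is one more tool, called after "Emit:" by a JSON object that holds its "name" and its "arguments", one argument or row to a line. jog_arm: Moves the arm, as the interface text tells. Its arguments: {"type":"object","properties":{"increments":{"type":"array","items":{"type":"array","items":{"type":"array","items":{"type":"number"}}}},"squeeze":{"type":"number"}},"required":["increments"]}

```bash
ls; mkdir -p pics; python3 - <<'E'
from rig import *
import cv2
o=get_obs();print(o)
for n in ("scene","top","wrist"):
    print(n,camera_info(n)); cv2.imwrite(f"pics/{n}0.png",camera(n)[:,:,::-1])
E
```

```text
pics
{'time': 0.0, 'q': array([-1.33549567e+00,  5.28492274e-01,  1.43389981e+00, -3.73217765e-05,
        1.18135753e+00, -1.78460380e-01]), 'joint_velocities': array([-0.00097411,  0.0011612 , -0.00018356,  0.00036083, -0.00146912,
       -0.00139049]), 'joint_torque': array([ 3.75257505e-04, -4.40039706e+01, -1.76593423e+01,  6.32227748e-02,
        5.80560474e-02, -1.51222398e-04]), 'position': array([ 0.25113814, -0.57146783,  0.19345643]), 'tool_rot': array([-0.14528405,  0.69278926, -0.69126537,  0.14521631]), 'ft_force': array([-0.07563615, -0.96139785,  1.10940848]), 'moment': array([ 0.01817324,  0.01853815, -0.01397543]), 'grip_width': 0.08716143844984833}
scene {'K': array([[484.5768819 ,   0.        , 277.18731044],
       [  0.        , 484.5768819 , 216.34819769],
       [  0.        ,   0.        ,   1.        ]]), 'R': array([[ 0.41585865,  0.90941461,  0.00516158],
       [ 0.79076465, -0.35878735, -0.49594647],
       [-0.44916906,  0.21032522, -0.86833776]]), 't': array([-0.24865483, -0.27507212,  1.50303162])}
top {'K': array([[540.08031911,   0.        , 279.32185521],
       [  0.        , 540.08031911, 205.34586249],
       [  0.        ,   0.        ,   1.        ]]), 'R': array([[ 0.02763824, -0.99959701,  0.00647706],
       [-0.99789638, -0.02797018, -0.0584849 ],
       [ 0.05864249, -0.00484701, -0.99826728]]), 't': array([0.0611566 , 0.40130794, 1.33236378])}
wrist {'K': array([[377.76060056,   0.        , 279.93337774],
       [  0.        , 377.76060056, 203.79136685],
       [  0.        ,   0.        ,   1.        ]]), 'R': array([[ 4.01740637e-01, -9.15753067e-01, -8.83815046e-04],
       [-8.82007507e-01, -3.87195694e-01,  2.68593096e-01],
       [-2.46307161e-01, -1.07125230e-01, -9.63253325e-01]]), 't': array([-0.62458469, -0.03225155,  0.38973498])}
```

View pics/scene0.png

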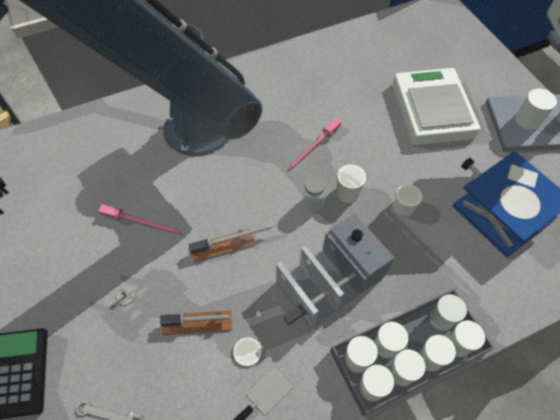

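View pics/top0.png

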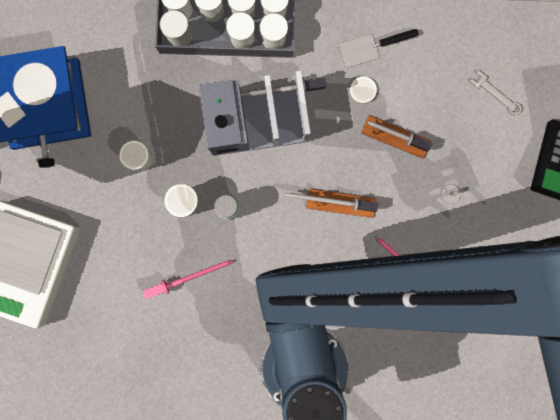

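View pics/wrist0.png

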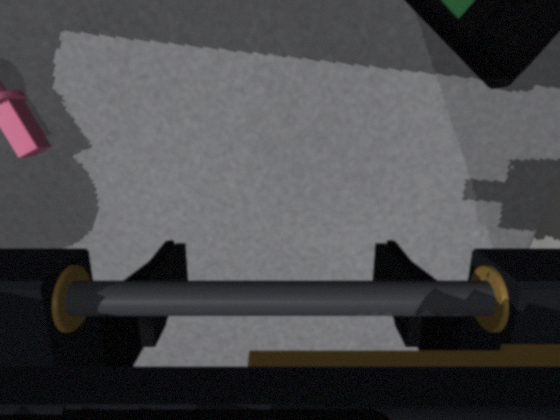

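```bash
python3 - <<'E'
import cv2
t=cv2.imread('pics/top0.png');s=cv2.imread('pics/scene0.png')
cv2.imwrite('pics/c1.png',cv2.resize(t[170:230,270:390],None,fx=6,fy=6,interpolation=2))
cv2.imwrite('pics/c2.png',cv2.resize(s[215:275,170:290],None,fx=6,fy=6,interpolation=2))
cv2.imwrite('pics/c3.png',cv2.resize(t[60:165,190:340],None,fx=5,fy=5,interpolation=2))
cv2.imwrite('pics/c4.png',cv2.resize(s[205:335,260:400],None,fx=4.5,fy=4.5,interpolation=2))
E
```

```text
(no output)
```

View pics/c1.png

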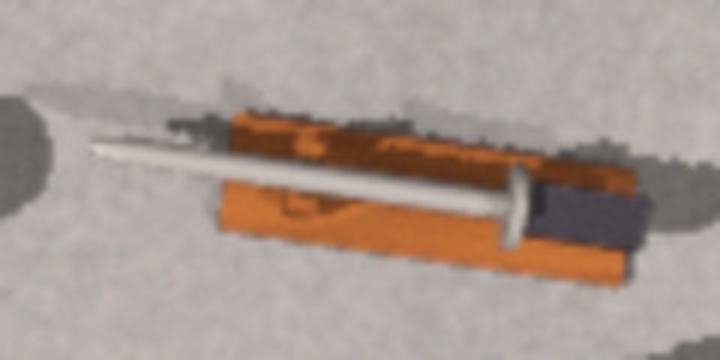

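View pics/c2.png

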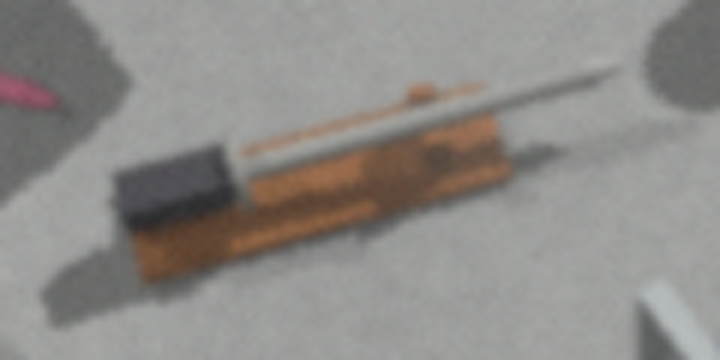

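View pics/c3.png

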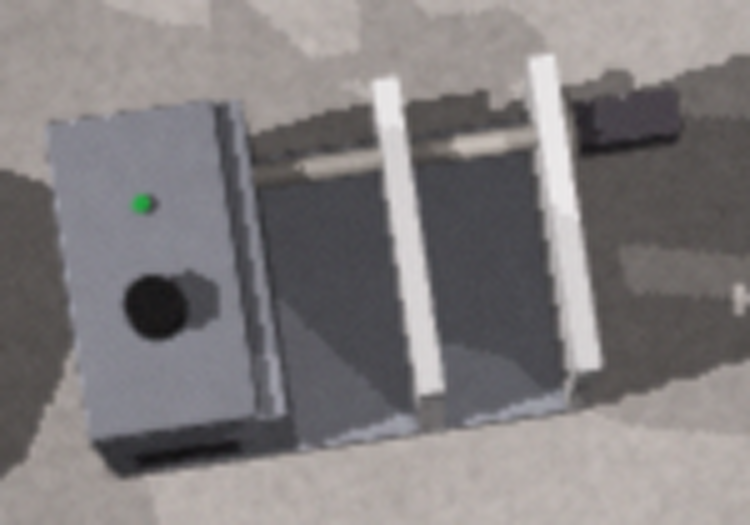

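View pics/c4.png

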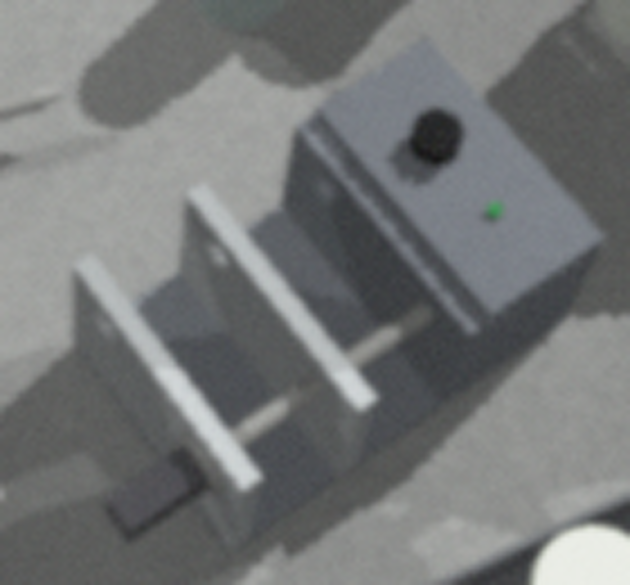

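```bash
cat > h.py <<'E'
import numpy as np, cv2
from rig import *
from scipy.spatial.transform import Rotation as Rn
def ray(ci,p):
    K,R,t=ci["K"],ci["R"],ci["t"]
    d=R.T@np.linalg.solve(K,[p[0],p[1],1.]); c=-R.T@t
    return c,d
def onz(ci,p,z):
    c,d=ray(ci,p); return c+d*(z-c[2])/d[2]
def tri(l):
    A=np.zeros((3,3));b=np.zeros(3)
    for ci,p in l:
        c,d=ray(ci,p);d=d/np.linalg.norm(d);P=np.eye(3)-np.outer(d,d);A+=P;b+=P@c
    return np.linalg.solve(A,b)
def proj(ci,X):
    v=ci["K"]@(ci["R"]@np.asarray(X)+ci["t"]);return v[:2]/v[2]
E
python3 - <<'E'
from h import *
np.set_printoptions(precision=4,suppress=True)
T=camera_info("top");S=camera_info("scene")
c1=lambda x,y:(270+x/6-.4,170+y/6-.4); c2=lambda x,y:(170+x/6-.4,215+y/6-.4); c3=lambda x,y:(190+x/5-.4,60+y/5-.4);c4=lambda x,y:(260+x/4.5-.4,205+y/4.5-.4)
tip=tri([(T,c1(93,147)),(S,c2(618,65))]);print("tip tri",tip, onz(T,c1(93,147),.034),onz(S,c2(618,65),.034))
hd=onz(T,c1(590,215),.045);print("head",hd,"scene",onz(S,c2(172,178),.045))
print("collar T",onz(T,c1(507,202),.034))
print("len",np.linalg.norm((tip-hd)[:2]),"yaw of bar from +y deg",np.degrees(np.arctan2(-(tip-hd)[0],(tip-hd)[1])))
for n,p,q in(("p1 far",(553,55),(257,485)),("p1 near",(602,368),(80,262))):
    print(n,onz(T,c3(*p),.112),onz(S,c4(*q),.112))
print("short head/tip?",onz(T,(420,144),.045),onz(T,(368,123),.034))
for n,p,z in (("pota",(181,200),.085),("jar",(226,207),.095),("potb",(363,89),.065)): print(n,onz(T,p,z))
o=get_obs();r=Rn.from_quat(o["tool_rot"]).as_matrix();print(r); 
try: print(grip_point_offset)
except Exception as e: print(e)
E
```

```text
tip tri [0.4272 0.0615 0.0329] [0.4261 0.059  0.034 ] [0.4288 0.0637 0.034 ]
head [ 0.4033 -0.1427  0.045 ] scene [ 0.4054 -0.1366  0.045 ]
collar T [ 0.4084 -0.1105  0.034 ]
len 0.20555170114773938 yaw of bar from +y deg -6.6810570943783905
p1 far [0.7102 0.0327 0.112 ] [0.7129 0.045  0.112 ]
p1 near [0.5632 0.0062 0.112 ] [0.565  0.0149 0.112 ]
short head/tip? [ 0.5574 -0.2675  0.045 ] [ 0.6081 -0.141   0.034 ]
pota [0.4012 0.304  0.085 ]
jar [0.3872 0.1969 0.095 ]
potb [ 0.6842 -0.1222  0.065 ]
[[-0.9156 -0.0004  0.4021]
 [-0.4021  0.0017 -0.9156]
 [-0.0003 -1.     -0.0017]]
0.0187
```

Emit:
{"name": "jog_arm", "arguments": {
  "increments": [
    [[0,0,59.5,0.155,0.44,0,-1],[0,0,59.5,0.155,0.44,0,-1],[0,0,59.5,0.155,0.44,0,-1],[0,0,59.5,0.155,0.44,0,-1],[0,0,59.5,0.155,0.44,0,-1],[0,0,59.5,0.155,0.44,0,-1],[0,0,59.5,0.155,0.44,0,-1],[0,0,59.5,0.155,0.44,0,-1]]
  ]
}}

```text
time: 0.95
position: [0.3842, -0.1929, 0.1938]
tool_rot: [-0.47, 0.529, -0.528, 0.47]
ft_force: [0.2, 0.3, 0.1]
grip_width: 0.0873
```

Emit:
{"name": "jog_arm", "arguments": {
  "increments": [
    [[0,0,0,0.02,0.03,0.02,-1],[0,0,0,0.02,0.06,0.02,-1],[0,0,0,0.02,0.06,0.02,-1],[0,0,0,0.02,0.06,0.02,-1]]
  ]
}}

```text
time: 1.35
position: [0.4041, -0.1326, 0.2138]
tool_rot: [-0.471, 0.528, -0.528, 0.47]
ft_force: [0.1, -0.6, -0.3]
grip_width: 0.0872
```

```bash
python3 - <<'E'
from h import *
np.set_printoptions(precision=4,suppress=True)
o=get_obs();print(o['position'],o['q'],Rn.from_quat(o["tool_rot"]).as_matrix())
W=camera_info("wrist");print(-W["R"].T@W["t"])
for X in ([.404,-.14,.045],[.428,.06,.034],[.408,-.11,.034]): print(proj(W,X))
import pickle
cv2.imwrite("pics/w1.png",camera("wrist")[:,:,::-1]);cv2.imwrite("pics/t1.png",camera("top")[:,:,::-1]);
pickle.dump(W,open("w1.pkl","wb"))
E
```

```text
[ 0.4041 -0.1326  0.2138] [-0.5804  0.2297  1.8816 -0.0011  1.0315 -0.465 ] [[-0.1147 -0.0015  0.9934]
 [-0.9934 -0.0001 -0.1147]
 [ 0.0003 -1.     -0.0015]]
[ 0.4128 -0.06    0.4037]
[280.9008 183.9398]
[282.0106 -48.805 ]
[281.4413 151.2503]
```

View pics/w1.png

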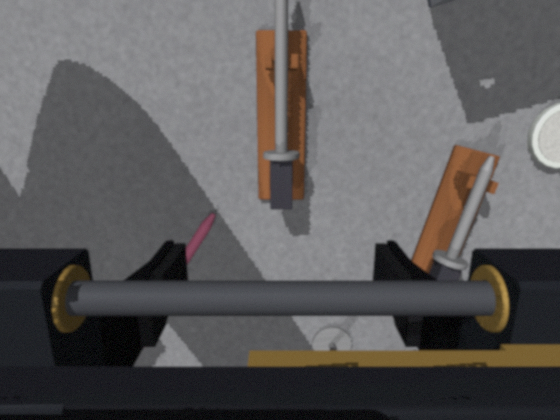

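```bash
python3 - <<'E'
from h import *
import pickle
np.set_printoptions(precision=4,suppress=True)
W=pickle.load(open("w1.pkl","rb"));im=cv2.imread("pics/w1.png").astype(int)
for r in (10,40,60,100,130,145): # shaft: grey on orange
    row=im[r,265:300]; sat=row.max(1)-row.min(1); print(r,sat.tolist(), row.mean(1).astype(int).tolist())
for r in (170,180,190,200): print(r,im[r,262:302].mean(1).astype(int).tolist(), (im[r,262:302].max(1)-im[r,262:302].min(1)).tolist())
print(im[145:215,282].mean(1).astype(int).tolist())
E
```

```text
10 [3, 4, 2, 5, 5, 2, 3, 3, 3, 2, 3, 1, 2, 2, 1, 2, 2, 2, 1, 2, 2, 1, 2, 4, 5, 3, 4, 2, 4, 4, 1, 2, 1, 3, 3] [134, 135, 136, 140, 140, 140, 141, 140, 136, 130, 129, 137, 144, 148, 151, 152, 148, 139, 130, 118, 102, 86, 91, 118, 132, 138, 140, 134, 119, 98, 84, 74, 73, 71, 67]
40 [86, 88, 87, 86, 87, 88, 86, 83, 72, 48, 17, 2, 1, 2, 1, 3, 3, 2, 1, 1, 2, 2, 9, 25, 38, 45, 44, 42, 43, 47, 49, 46, 49, 46, 47] [102, 102, 100, 102, 102, 103, 102, 99, 99, 104, 121, 135, 144, 146, 151, 152, 147, 139, 130, 116, 102, 85, 69, 60, 53, 50, 52, 56, 54, 57, 55, 53, 55, 55, 58]
60 [84, 82, 83, 83, 82, 77, 66, 54, 43, 28, 10, 2, 5, 1, 2, 1, 2, 2, 0, 2, 2, 3, 9, 28, 41, 54, 70, 78, 83, 83, 80, 78, 74, 62, 54] [98, 97, 96, 98, 97, 91, 75, 62, 69, 89, 113, 132, 144, 148, 150, 149, 146, 139, 128, 115, 102, 85, 68, 55, 55, 63, 82, 91, 96, 99, 98, 94, 84, 72, 62]
100 [81, 81, 80, 77, 78, 77, 78, 78, 68, 41, 16, 2, 2, 1, 1, 3, 3, 2, 1, 2, 1, 7, 22, 38, 49, 45, 43, 45, 43, 44, 45, 43, 47, 45, 51] [96, 96, 95, 94, 95, 96, 95, 90, 90, 97, 113, 132, 142, 148, 149, 148, 145, 138, 127, 112, 97, 80, 68, 62, 55, 52
[... 1435 characters left out ...]
33, 9, 7, 9, 7, 10, 7, 11, 8, 7, 7, 7, 9, 8, 7, 7, 7, 9, 9, 6, 5, 9, 32, 47, 58, 60, 59, 56, 59, 56, 57, 55]
200 [89, 86, 85, 85, 86, 86, 85, 77, 69, 66, 66, 62, 65, 64, 61, 63, 63, 66, 65, 61, 61, 62, 61, 65, 65, 63, 63, 64, 62, 61, 66, 76, 78, 79, 84, 81, 82, 81, 79, 78] [7, 9, 11, 11, 10, 10, 10, 6, 3, 5, 8, 11, 6, 6, 7, 6, 8, 8, 7, 8, 7, 9, 8, 8, 8, 9, 7, 8, 8, 4, 4, 7, 8, 9, 8, 8, 9, 7, 6, 7]
[119, 121, 121, 119, 119, 120, 118, 115, 118, 125, 139, 140, 140, 137, 127, 102, 72, 50, 40, 42, 44, 57, 61, 63, 64, 64, 65, 66, 63, 63, 63, 66, 64, 64, 63, 61, 66, 63, 63, 65, 61, 68, 63, 66, 63, 64, 64, 64, 63, 64, 63, 62, 65, 63, 63, 61, 62, 61, 64, 63, 63, 63, 63, 73, 89, 100, 103, 95, 99, 107]
```

```bash
python3 - <<'E'
from h import *
import pickle
np.set_printoptions(precision=4,suppress=True)
W=pickle.load(open("w1.pkl","rb"))
a=onz(W,(281.2,40),.04);b=onz(W,(280.9,130),.04);d=(a-b)[:2]/np.linalg.norm((a-b)[:2]);print("yaw",np.degrees(np.arctan2(-d[0],d[1])))
e=onz(W,(281,208.3),.045);print("back",e,"head",e[:2]+.025*d,"collar top",onz(W,(282,160),.05)[:2])
E
```

```text
yaw -6.762852500166147
back [ 0.4013 -0.1645  0.045 ] head [ 0.4042 -0.1397] collar top [ 0.4078 -0.1161]
```

Emit:
{"name": "jog_arm", "arguments": {
  "increments": [
    [[0,0,0,0.001,0,-0.05,-1],[0,0,0,0.001,0,-0.1,-1],[0,0,0,0.001,0,-0.14,-1],[0,0,0,0.001,0,-0.17,-1],[0,0,0,0.001,0,-0.185,-1],[0,0,0,0.001,0,-0.195,-1],[0,0,0,0.001,0,-0.195,-1]]
  ]
}}

```text
time: 2.15
position: [0.4047, -0.1347, 0.0175]
tool_rot: [-0.47, 0.53, -0.528, 0.469]
ft_force: [0.5, 0.5, 0.7]
grip_width: 0.087
```

```bash
python3 - <<'E'
from h import *
print(get_obs()['position'],get_obs()['ft_force'])
cv2.imwrite("pics/w2.png",camera("wrist")[:,:,::-1])
E
```

```text
[ 0.40471582 -0.13465314  0.01750005] [0.54489336 0.45640622 0.73958976]
```

View pics/w2.png

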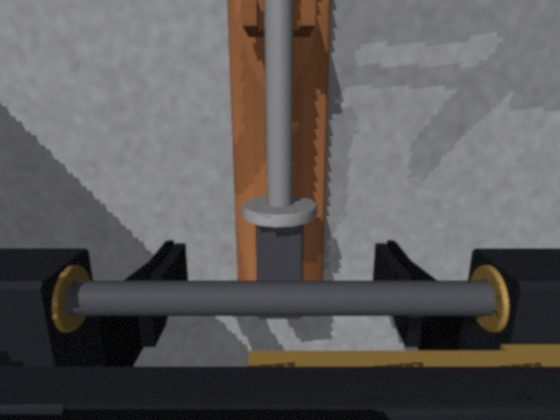

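The head sits centred between the open fingers (column 280, fingers at 186/374), with the collar at (280,212). I'll close on it.

Emit:
{"name": "jog_arm", "arguments": {
  "increments": [
    [[0,0,0,0,0,0,1],[0,0,0,0,0,0,1],[0,0,0,0,0,0,1],[0,0,0,0,0,0,1],[0,0,0,0,0,0,1],[0,0,0,0,0,0,1],[0,0,0,0,0,0,1],[0,0,0,0,0,0,1]]
  ],
  "squeeze": 55
}}

```text
time: 3.0
position: [0.4052, -0.1346, 0.0183]
tool_rot: [-0.47, 0.529, -0.528, 0.469]
ft_force: [-0.3, -0.5, 0.5]
grip_width: 0.0308
```

Emit:
{"name": "jog_arm", "arguments": {
  "increments": [
    [[0,0,0,0,0,0,1],[0,0,0,0,0,0,1],[0,0,0,0,0,0,1],[0,0,0,0,0,0,1]]
  ]
}}

```text
time: 3.4
position: [0.4051, -0.1346, 0.0183]
tool_rot: [-0.47, 0.529, -0.528, 0.469]
ft_force: [-0.8, -0.5, 0.5]
grip_width: 0.0026
```

```bash
python3 - <<'E'
from h import *
print(get_obs()['grip_width'],get_obs()['ft_force'])
cv2.imwrite("pics/w3.png",camera("wrist")[:,:,::-1])
t=camera("top")[:,:,::-1];cv2.imwrite("pics/t3.png",t);s=camera("scene")[:,:,::-1]
cv2.imwrite("pics/s3.png",cv2.resize(s[190:300,130:300],None,fx=4,fy=4))
E
```

```text
0.00264931839358297 [-0.79550305 -0.49816756  0.45249438]
```

View pics/w3.png

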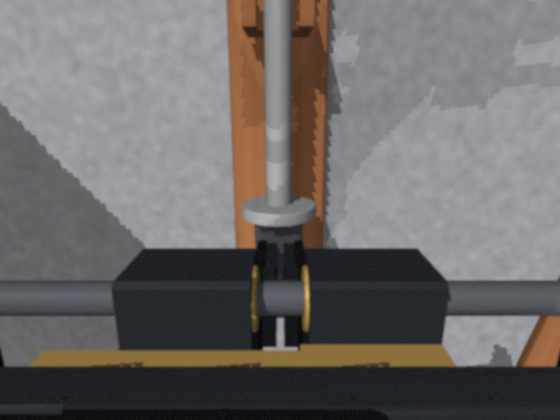

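View pics/s3.png

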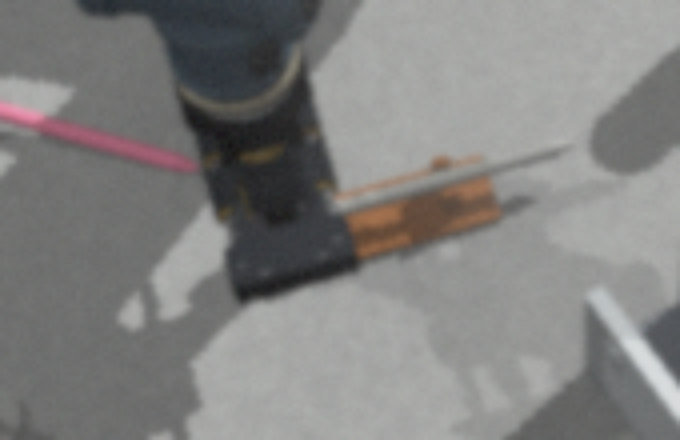

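The reading says 2.6 mm, but the picture shows the fingers stopped about 46 px apart at columns 257–305. That's roughly 21 mm, which fits the head. I'll lift a little to see which one is right.

Emit:
{"name": "jog_arm", "arguments": {
  "increments": [
    [[0,0,0,0,0,0.01,1],[0,0,0,0,0,0.025,1],[0,0,0,0,0,0.04,1],[0,0,0,0,0,0.04,1]]
  ]
}}

```text
time: 3.95
position: [0.4063, -0.1353, 0.0601]
tool_rot: [0.469, -0.528, 0.53, -0.469]
ft_force: [-0.7, -0.3, -0.3]
grip_width: 0.0002
```

```bash
python3 - <<'E'
from h import *
o=get_obs();print(o['grip_width'],o['ft_force'],o['moment'],o['position'])
cv2.imwrite("pics/w4.png",camera("wrist")[:,:,::-1])
s=camera("scene")[:,:,::-1]
cv2.imwrite("pics/s4.png",cv2.resize(s[190:300,130:300],None,fx=4,fy=4))
E
```

```text
0.00016481976629184342 [-0.68707912 -0.30840409 -0.30924868] [-0.01190453 -0.08778862 -0.00489163] [ 0.40629692 -0.13529006  0.06008306]
```

View pics/w4.png

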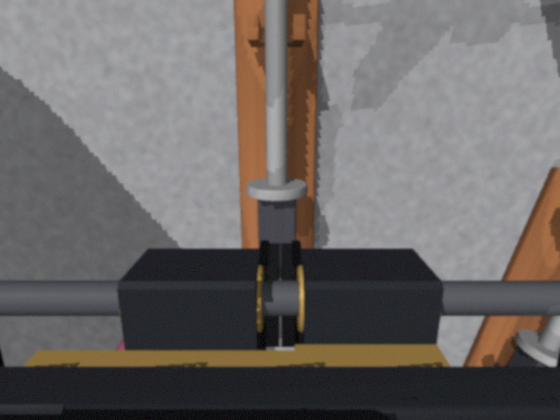

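View pics/s4.png

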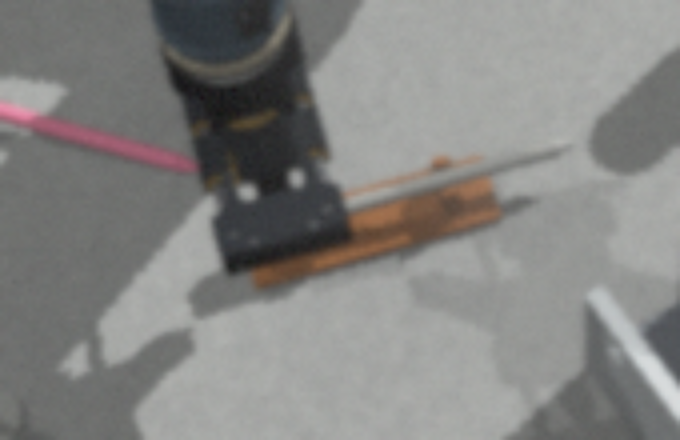

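```bash
python3 - <<'E'
from h import *
np.set_printoptions(precision=4,suppress=True)
W=camera_info("wrist");o=get_obs();p=o['position'];R=Rn.from_quat(o['tool_rot']).as_matrix()
print(p,R,-W["R"].T@W["t"])
print("tcp px",proj(W,p),"grasp",proj(W,p-.0187*R[:,1]), "shoulder pred",proj(W,[.4078,-.109,.052]),"head back",proj(W,[.4013,-.1645,.045]))
print(proj(camera_info("scene"),p),proj(camera_info("top"),p))
t=camera("top")[:,:,::-1];cv2.imwrite("pics/t4.png",cv2.resize(t[150:290,250:430],None,fx=4,fy=4))
E
```

```text
[ 0.4054 -0.1348  0.0588] [[-0.1187 -0.0008  0.9929]
 [-0.9929 -0.0004 -0.1187]
 [ 0.0005 -1.     -0.0008]] [ 0.4143 -0.0621  0.2487]
tcp px [279.8996 239.5825] grasp [279.9016 253.3918] shoulder pred [278.5603 189.6399] head back [278.9648 278.5834]
[198.2139 241.6173] [365.6469 204.1236]
```

View pics/t4.png

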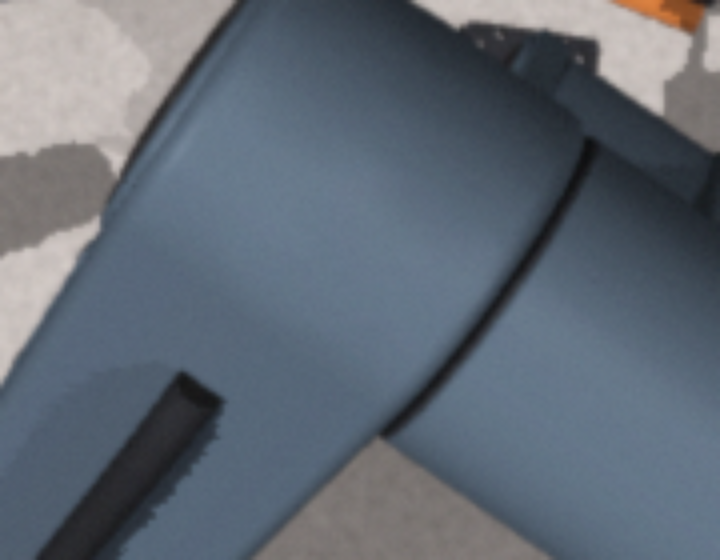

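```bash
python3 - <<'E'
import cv2,numpy as np
a=[]
for n in ("w2","w3","w4"):
    i=cv2.imread(f"pics/{n}.png")[190:360,130:430]
    a.append(np.clip(i.astype(float)*2.2,0,255).astype(np.uint8))
cv2.imwrite("pics/cmp.png",cv2.resize(np.vstack(a[1:]),None,fx=1.75,fy=1.75))
cv2.imwrite("pics/cmp2.png",cv2.resize(a[0],None,fx=2.5,fy=2.5))
E
```

```text
(no output)
```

View pics/cmp.png

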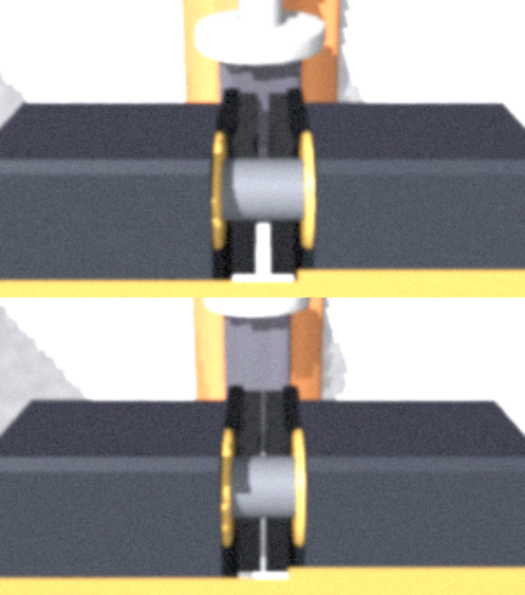

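View pics/cmp2.png

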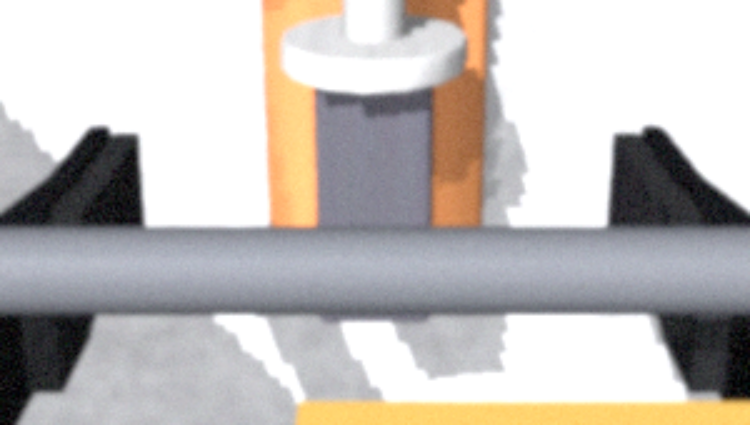

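```bash
python3 - <<'E'
from h import *
np.set_printoptions(precision=4,suppress=True)
W=camera_info("wrist");o=get_obs();p=o['position'];c=-W["R"].T@W["t"];R=Rn.from_quat(o['tool_rot']).as_matrix()
# camera rigid to tool: points at given depth, in tool frame
for px,dep in (((186,243),.1735),((375,243),.1735),((262,241),.18),((281,241),.18),((280,243),.1735)):
    X=W["R"].T@(np.linalg.solve(W["K"],[px[0],px[1],1.])*dep-W["t"]); print(px,R.T@(X-p))
E
```

```text
(186, 243) [-0.009  -0.0277 -0.0431]
(375, 243) [-0.009  -0.0277  0.0437]
(262, 241) [-0.0075 -0.0214 -0.0085]
(281, 241) [-0.0075 -0.0214  0.0005]
(280, 243) [-0.009  -0.0277  0.0001]
```

Emit:
{"name": "jog_arm", "arguments": {
  "increments": [
    [[0,0,0,0,0,0.08,-1],[0,0,0,0,0,0.08,-1],[0,0,0,0,0,0.08,-1]]
  ]
}}

```text
time: 4.4
position: [0.4072, -0.1358, 0.1405]
tool_rot: [0.469, -0.527, 0.53, -0.47]
ft_force: [-0.5, 0.2, -0.5]
grip_width: 0.0167
```

```bash
python3 - <<'E'
from h import *
np.set_printoptions(precision=4,suppress=True)
o=get_obs();p=o['position'];R=Rn.from_quat(o['tool_rot']).as_matrix();print(p)
S=camera_info("scene");s=camera("scene")[:,:,::-1]
w=o['grip_width'];print(w)
x0,y0=150,170
im=cv2.resize(np.clip(s[y0:y0+110,x0:x0+130]*1.0,0,255).astype(np.uint8),None,fx=6,fy=5.4)
for dz,col in ((0,(0,0,255)),(.026,(0,255,0))):
  for sg in (-1,0,1):
    q=proj(S,p+R[:,2]*sg*w/2-R[:,1]*dz);print(dz,q);cv2.circle(im,(int((q[0]-x0)*6),int((q[1]-y0)*5.4)),4,col,1)
cv2.imwrite("pics/s5.png",np.clip(im.astype(float)*1.5,0,255).astype(np.uint8))
E
```

```text
[ 0.4072 -0.1358  0.1405]
0.01666239982541757
0 [192.6711 224.2268]
0 [193.439  227.1044]
0 [194.2121 230.0014]
0.026 [191.0897 218.9126]
0.026 [191.8672 221.8283]
0.026 [192.6501 224.7642]
```

View pics/s5.png

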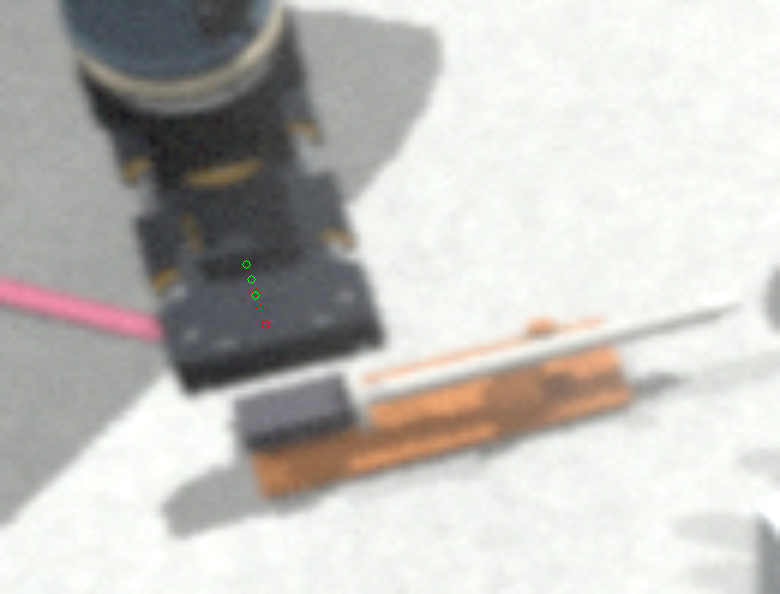

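The wrist view shows the real finger tips about 25 mm short of the reported TCP (front edges at rows 241–243, gap of 189 px when open). So the fingers closed just above the head and touched nothing. I'll open and go lower, with a check on the way.

Emit:
{"name": "jog_arm", "arguments": {
  "increments": [
    [[0,0,0,0,0,0,-1],[0,0,0,0,0,0,-1],[0,0,0,0,0,0,-1],[0,0,0,0,0,0,-1],[0,0,0,0,0,0,-1],[0,0,0,-0.002,0.002,-0.03,-1],[0,0,0,-0.002,0.002,-0.07,-1],[0,0,0,-0.002,0.002,-0.11,-1]]
  ]
}}

```text
time: 5.25
position: [0.4049, -0.1337, 0.0285]
tool_rot: [0.469, -0.527, 0.53, -0.47]
ft_force: [-0.3, 0.1, -1.0]
grip_width: 0.0828
```

Emit:
{"name": "jog_arm", "arguments": {
  "increments": [
    [[0,0,0,0,0,-0.015,-1],[0,0,0,0,0,-0.025,-1],[0,0,0,0,0,-0.03,-1],[0,0,0,0,0,-0.03,-1]]
  ]
}}

```text
time: 5.65
position: [0.405, -0.1338, -0.0016]
tool_rot: [0.469, -0.527, 0.53, -0.47]
ft_force: [-0.3, 0.2, -0.6]
grip_width: 0.0867
```

```bash
python3 - <<'E'
from h import *
o=get_obs();print(o['grip_width'],o['ft_force'],o['position'])
w=camera("wrist")[:,:,::-1];cv2.imwrite("pics/w5.png",np.clip(w*1.6,0,255).astype(np.uint8))
E
```

```text
0.08673292381724935 [-0.27596179  0.24235985 -0.5857205 ] [ 0.40501971 -0.13381251 -0.00162659]
```

View pics/w5.png

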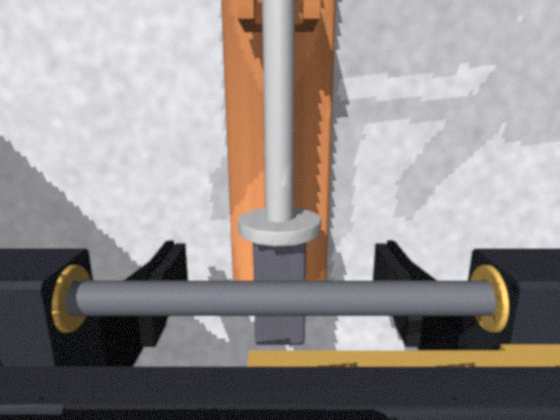

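Emit:
{"name": "jog_arm", "arguments": {
  "increments": [
    [[0,0,0,0,0.001,-0.004,-1],[0,0,0,0,0.001,-0.007,-1],[0,0,0,0,0.001,-0.007,-0.5],[0,0,0,0,0.001,-0.007,0],[0,0,0,0,0.001,-0.007,1],[0,0,0,0,0.001,-0.007,1],[0,0,0,0,0.001,-0.007,1],[0,0,0,0,0.001,-0.007,1]]
  ],
  "squeeze": 55
}}

```text
time: 6.5
position: [0.4053, -0.1329, -0.0081]
tool_rot: [0.469, -0.527, 0.531, -0.47]
ft_force: [0.5, -0.8, 0.0]
grip_width: 0.0466
```

Emit:
{"name": "jog_arm", "arguments": {
  "increments": [
    [[0,0,0,0,0,0,1],[0,0,0,0,0,0,1],[0,0,0,0,0,0,1],[0,0,0,0,0,0,1],[0,0,0,0,0,0,1],[0,0,0,0,0,0,1]]
  ]
}}

```text
time: 7.1
position: [0.4052, -0.1329, -0.0081]
tool_rot: [0.469, -0.527, 0.531, -0.47]
ft_force: [0.0, -1.0, 0.8]
grip_width: 0.0217
```

Emit:
{"name": "jog_arm", "arguments": {
  "increments": [
    [[0,0,0,0,0,0.03,1],[0,0,0,0,0,0.07,1],[0,0,0,0,0,0.11,1],[0,0,3,0.03,0,0.15,1],[0,0,7,0.07,0,0.18,1],[0,0,11,0.11,0,0.21,1],[0,0,14,0.15,0,0.24,1],[0,0,17,0.18,0,0.26,1]]
  ]
}}

```text
time: 7.9
position: [0.5879, -0.1329, 0.2542]
tool_rot: [-0.542, 0.45, -0.456, 0.544]
ft_force: [-0.1, -0.5, -0.7]
grip_width: 0.0211
```

Emit:
{"name": "jog_arm", "arguments": {
  "increments": [
    [[0,0,1,0.02,0,0,1],[0,0,1,0.035,0,0,1],[0,0,1,0.035,0,0,1],[0,0,1,0.035,0,0,1]]
  ]
}}

```text
time: 8.3
position: [0.6215, -0.1325, 0.2529]
tool_rot: [-0.547, 0.446, -0.45, 0.548]
ft_force: [-0.8, -0.1, -2.0]
grip_width: 0.0213
```

```bash
cat > snap.py <<'E'
from h import *
import pickle,sys
np.set_printoptions(precision=4,suppress=True)
n=sys.argv[1]
o=get_obs();W=camera_info("wrist");w=camera("wrist")[:,:,::-1]
R=Rn.from_quat(o['tool_rot']).as_matrix();z=R[:,2]*np.sign(R[0,2])
print(o['time'],o['position'],"jaw yaw",np.degrees(np.arctan2(z[1],z[0])),"tilt",R[:,1],o['ft_force'],o['grip_width'])
pickle.dump((o,W),open(n+".pkl","wb"));cv2.imwrite(f"pics/{n}.png",w)
cv2.imwrite(f"pics/{n}t.png",camera("top")[:,:,::-1]);cv2.imwrite(f"pics/{n}s.png",camera("scene")[:,:,::-1])
E
python3 snap.py a1
```

```text
8.3 [ 0.6215 -0.1325  0.2529] jaw yaw 11.366601330742947 tilt [ 0.0052 -0.0026 -1.    ] [-0.8462 -0.1168 -1.963 ] 0.0212523666066202
```

View pics/a1.png

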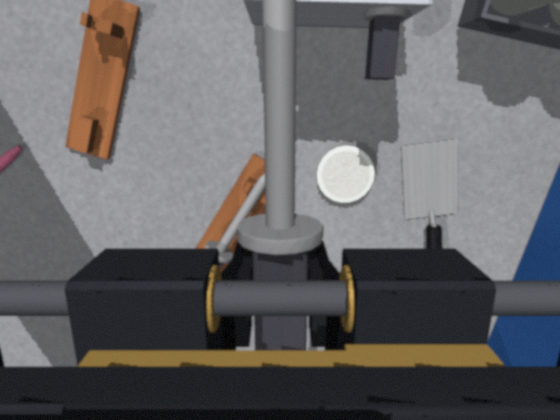

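View pics/a1s.png

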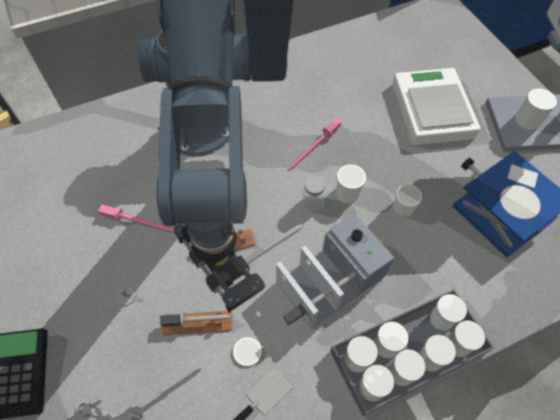

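The bar is in the gripper, with its shaft at column 280. Plate 1 shows at the top edge, and the fitted bar's head is at (384,45). I'll move forward while still high to see the plates.

Emit:
{"name": "jog_arm", "arguments": {
  "increments": [
    [[0,0,-1.2,-0.008,0.04,0.02,1],[0,0,-1.2,-0.016,0.08,0.03,1],[0,0,-1.2,-0.02,0.1,0.03,1],[0,0,-1.2,-0.02,0.1,0.03,1],[0,0,-1.2,-0.02,0.1,0.03,1]]
  ]
}}

```text
time: 8.95
position: [0.6009, -0.0329, 0.2838]
tool_rot: [-0.542, 0.451, -0.456, 0.543]
ft_force: [0.5, -0.3, -2.4]
grip_width: 0.0217
```

```bash
python3 snap.py a2
```

```text
8.95 [ 0.6009 -0.0329  0.2838] jaw yaw 10.173388136813633 tilt [ 0.0065 -0.004  -1.    ] [ 0.4653 -0.2814 -2.3669] 0.021728725835438254
```

View pics/a2.png

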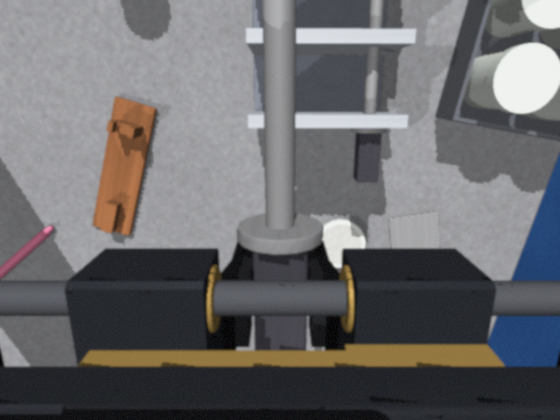

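```bash
python3 - <<'E'
from h import *
import pickle
im=cv2.imread("pics/a2.png")
a=im[0:200,235:425];b=im[0:245,215:345]
c=np.zeros((600,800,3),np.uint8);A=cv2.resize(a,None,fx=3,fy=3,interpolation=2)[:600];c[:A.shape[0],:A.shape[1]]=A;cv2.imwrite("pics/a2c.png",c[:, :580])
g=im.mean(2)
for r in (10,50,100,150,190,210):
    row=g[r,255:305].astype(int);print(r,row.tolist())
for col in (252,330,345,400): print(col,[int(v) for v in g[20:50,col]],[int(v) for v in g[105:135,col]])
for r in (36,120): print(r,g[r,240:256].astype(int).tolist(),g[r,400:420].astype(int).tolist())
for r in (60,75,90,15): print(r,g[r,360:385].astype(int).tolist())
for r in (150,160,170): print(r,g[r,348:390].astype(int).tolist())
E
```

```text
10 [143, 137, 121, 102, 96, 94, 97, 106, 118, 131, 143, 149, 153, 157, 163, 163, 167, 168, 171, 172, 172, 176, 177, 178, 176, 172, 170, 167, 159, 158, 153, 146, 140, 137, 130, 124, 118, 110, 98, 90, 76, 77, 75, 79, 77, 79, 77, 77, 76, 77]
50 [87, 87, 86, 86, 86, 85, 86, 86, 91, 102, 112, 121, 129, 130, 137, 137, 140, 144, 147, 148, 148, 152, 153, 155, 157, 153, 152, 147, 143, 142, 138, 134, 129, 128, 124, 118, 116, 105, 100, 88, 83, 83, 86, 86, 88, 90, 87, 87, 88, 90]
100 [148, 149, 147, 148, 142, 124, 106, 98, 92, 97, 108, 117, 125, 130, 134, 135, 139, 143, 144, 147, 149, 150, 152, 151, 154, 153, 149, 147, 146, 141, 139, 136, 131, 127, 122, 119, 110, 106, 94, 84, 77, 75, 78, 79, 78, 79, 75, 75, 76, 77]
150 [165, 164, 163, 165, 156, 138, 116, 111, 104, 103, 103, 111, 118, 127, 130, 134, 139, 141, 144, 146, 148, 149, 150, 151, 151, 152, 148, 147, 144, 141, 139, 137, 130, 127, 123, 117, 108, 103, 93, 89, 91, 102, 110, 107, 109, 107, 107, 108, 107, 106]
190 [164, 163, 162, 162, 164, 166, 167, 165, 160, 145, 126, 112, 116, 125, 133, 134, 137, 143, 144, 143, 147, 147, 149, 150, 149, 150, 
[... 2232 characters left out ...]
7, 76, 75, 79, 83, 85]
15 [79, 77, 78, 77, 75, 78, 75, 78, 80, 89, 108, 130, 143, 150, 154, 157, 164, 162, 158, 148, 133, 116, 93, 81, 73]
150 [106, 108, 108, 109, 109, 102, 84, 58, 38, 41, 51, 63, 72, 74, 78, 77, 77, 77, 76, 78, 76, 73, 75, 75, 76, 76, 78, 78, 77, 77, 74, 75, 86, 98, 103, 102, 104, 105, 108, 108, 108, 110]
160 [106, 104, 106, 105, 102, 89, 70, 47, 42, 47, 60, 71, 77, 73, 77, 74, 78, 77, 76, 77, 77, 73, 73, 77, 73, 74, 78, 76, 75, 75, 78, 87, 106, 129, 144, 152, 154, 151, 143, 148, 153, 158]
170 [107, 106, 103, 103, 95, 79, 55, 44, 41, 55, 68, 73, 72, 75, 75, 74, 76, 72, 75, 73, 77, 75, 73, 76, 76, 77, 76, 73, 76, 78, 83, 91, 100, 108, 124, 141, 157, 162, 164, 161, 161, 162]
```

View pics/a2c.png

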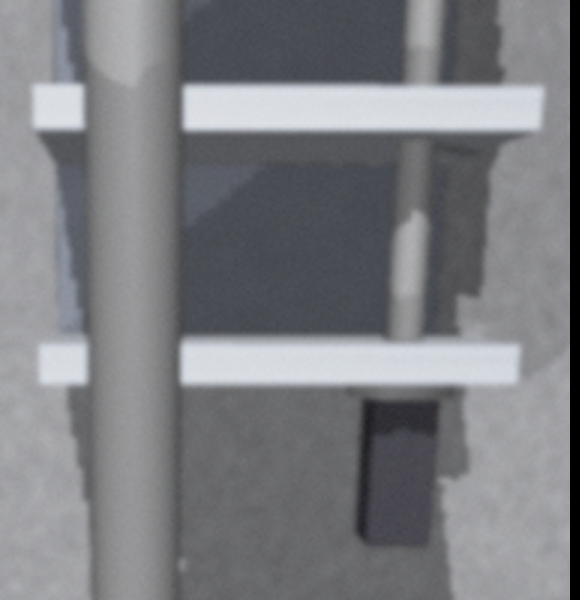

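```bash
cat > an.py <<'E'
from h import *
import pickle
np.set_printoptions(precision=4,suppress=True)
o,W=pickle.load(open("a2.pkl","rb"))
L=onz(W,(247.3,120.5),.112);Rr=onz(W,(407.7,120.5),.112);oL=onz(W,(247.3,127.7),.112);oR=onz(W,(407.7,127.7),.112)
iL=onz(W,(300,113.5),.112);m=(oL+oR)/2;xd=(oR-oL)[:2]
print("p1 outer",oL,oR,"w",np.linalg.norm(xd),"yaw",np.degrees(np.arctan2(xd[1],xd[0])),"thick",np.linalg.norm(onz(W,(330,127.7),.112)-onz(W,(330,114),.112)))
l2=onz(W,(245.4,43),.112);r2=onz(W,(415.2,43),.112);m2=(l2+r2)/2;d=(m2-m)[:2];print("p2",l2,r2,"spacing",np.linalg.norm(d),"yaw from mids",np.degrees(np.arctan2(-d[0],d[1])),"yaw p2",np.degrees(np.arctan2((r2-l2)[1],(r2-l2)[0])))
f1=onz(W,(370.9,90),.085+.003);f2=onz(W,(375.9,15),.085+.003);d=(f2-f1)[:2];y=np.arctan2(-d[0],d[1]);print("fitted",f1,f2,"yaw",np.degrees(y))
yaw=np.radians(10.3);X=np.array([np.cos(yaw),np.sin(yaw)]);Y=np.array([-X[1],X[0]])
print("m lateral",m[:2]@X,"m2 lat",m2[:2]@X,"fitted lat",f1[:2]@X,f2[:2]@X,"plate outer Y",m[:2]@Y)
p=o['position'];zb=p[2]+.042;R=Rn.from_quat(o['tool_rot']).as_matrix()
for r,c,w in ((210,279.6,29),(150,279,29.5),(100,278.5,30.3),(50,278.3,31),(10,278.2,32.5)):
    q=onz(W,(c,r),zb);dep=(W["R"]@q+W["t"])[2];print(r,q,"lat",q[:2]@X,"depth",dep,"pred width",.012*377.8/dep,w, "depth by w",.012*377.8/w)
print("tcp lat",p[:2]@X,p[:2]@Y)
# collar front face at col 280: row?
E
python3 an.py; python3 - <<'E'
import cv2
i=cv2.imread('pics/a2.png').mean(2)
print(i[205:260,262].astype(int).tolist(), i[205:260,299].astype(int).tolist()); print(i[230,230:330].astype(int).tolist())
E
```

```text
p1 outer [0.5636 0.0065 0.112 ] [0.7123 0.0331 0.112 ] w 0.15110400077904873 yaw 10.125866350938681 thick 0.012568664972993616
p2 [0.5506 0.0792 0.112 ] [0.6991 0.1059 0.112 ] spacing 0.07393516138161788 yaw from mids 10.20657655134614 yaw p2 10.192027816027734
fitted [0.6755 0.0614 0.088 ] [0.6639 0.1271 0.088 ] yaw 9.950448252766
m lateral 0.6312059451935487 m2 lat 0.6313264998792697 fitted lat 0.6755423998953328 0.6759497259765317 plate outer Y -0.09460037312458644
210 [ 0.5953 -0.0041  0.3258] lat 0.5849534610026373 depth 0.15418805292380044 pred width 29.40305629412481 29 depth by w 0.15633103448275862
150 [0.5907 0.0199 0.3258] lat 0.5847885542940412 depth 0.14746765921294813 pred width 30.74301188610672 29.5 depth by w 0.1536813559322034
100 [0.5873 0.0384 0.3258] lat 0.5846617281852916 depth 0.14229915278366195 pred width 31.85964154609165 30.3 depth by w 0.14962376237623762
50 [0.5841 0.0557 0.3258] lat 0.5846526710081591 depth 0.13748124874730977 pred width 32.97613340952952 31 depth by w 0.14624516129032258
10 [0.5818 0.0687 0.3258] lat 0.5846671154225367 depth 0.133855736
[... 457 characters left out ...]
7, 129, 127, 127, 125, 127, 126, 125, 125, 127, 125, 125, 127, 127, 127, 126, 125, 126, 127, 132, 138, 142, 142, 139, 135, 136, 134, 135, 133, 134, 132, 130, 126, 117, 95, 66, 48, 41, 39, 38, 41, 49]
[162, 163, 162, 165, 160, 153, 134, 116, 111, 116, 126, 129, 130, 131, 132, 130, 132, 133, 131, 130, 129, 128, 126, 127, 126, 126, 129, 128, 129, 134, 130, 130, 133, 130, 131, 130, 132, 132, 131, 132, 131, 130, 130, 131, 131, 131, 131, 131, 129, 129, 131, 131, 131, 129, 131, 126, 127, 127, 127, 129, 127, 130, 130, 129, 129, 128, 126, 127, 125, 127, 128, 130, 130, 129, 128, 130, 130, 128, 127, 127, 128, 128, 131, 129, 129, 127, 129, 127, 128, 128, 120, 112, 136, 190, 225, 233, 230, 226, 225, 223]
```

```bash
python3 - <<'E'
import cv2
s=cv2.imread('pics/a2s.png');t=cv2.imread('pics/a2t.png')
cv2.imwrite('pics/d1.png',cv2.resize(s[170:300,230:370],None,fx=5,fy=4.5,interpolation=2))
cv2.imwrite('pics/d2.png',cv2.resize(t[50:180,210:350],None,fx=5,fy=4.5,interpolation=2))
E
```

```text
(no output)
```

View pics/d1.png

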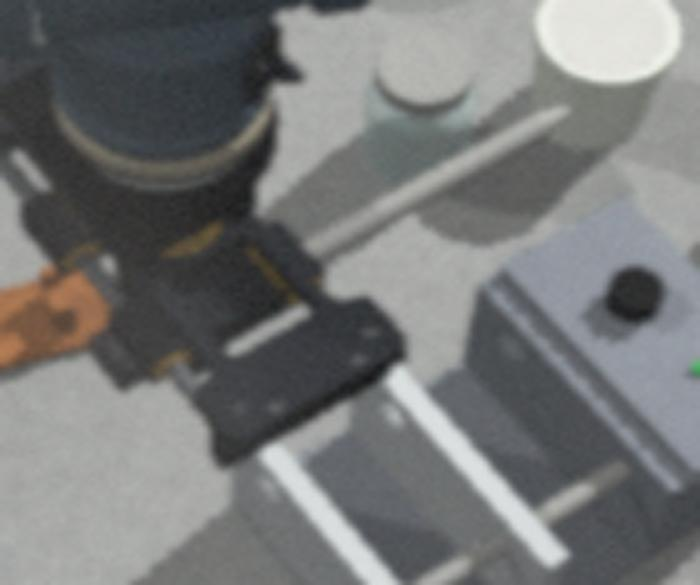

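View pics/d2.png

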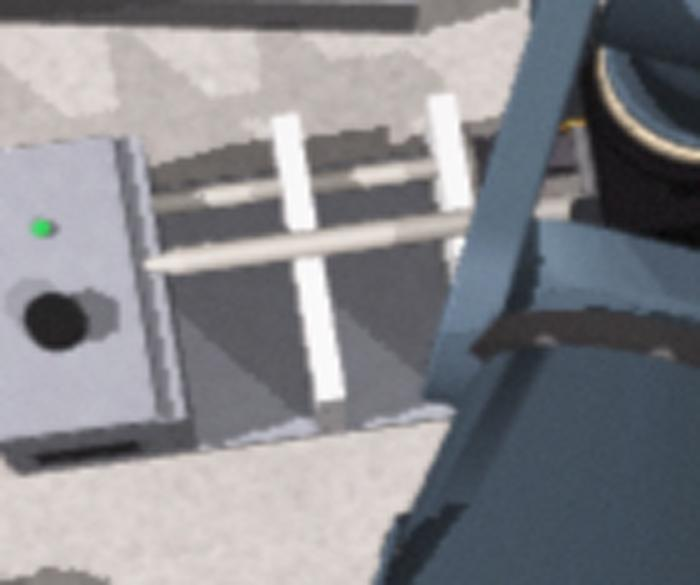

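```bash
cat > bar.py <<'E'
from h import *
import pickle
np.set_printoptions(precision=4,suppress=True)
def bar(T,S,tt,ts,lt,ls):
    X=tri([(T,tt),(S,ts)])
    def n(ci,a,b):
        c,d1=ray(ci,a);_,d2=ray(ci,b);v=np.cross(d1,d2);return v/np.linalg.norm(v)
    d=np.cross(n(T,tt,lt),n(S,ts,ls));d/=np.linalg.norm(d);d*=np.sign(d[1])
    print("tip",X,"reproj",proj(T,X)-tt,proj(S,X)-ts,"dir",d,"pitch deg",np.degrees(np.arcsin(d[2])),"yaw",np.degrees(np.arctan2(-d[0],d[1])))
    print("shoulder",X-.172*d)
    return X,d
E
python3 - <<'E'
from bar import *
o,W=pickle.load(open("a2.pkl","rb"));T=camera_info("top");S=camera_info("scene")
a=lambda x,y:np.array([230+x/5-.4,170+y/4.5-.4]);b=lambda x,y:np.array([210+x/5-.4,50+y/4.5-.4])
X,d=bar(T,S,b(145,265),a(568,110),b(470,221),a(325,247))
print(o['position'],"wrist px tip",proj(W,X),"mid",proj(W,X-.1*d),proj(W,X-.15*d))
E
```

```text
tip [0.5666 0.1595 0.3256] reproj [-1.1161 -0.5826] [-1.1692  0.1027] dir [-0.182   0.9832  0.0103] pitch deg 0.5886934072136211 yaw 10.48562363124893
shoulder [ 0.5979 -0.0096  0.3239]
[ 0.6009 -0.0329  0.2838] wrist px tip [ 281.5022 -342.7246] mid [282.7665  34.6593] [283.2204 170.1681]
```

The bar is level (pitch about 0.6°) and its yaw is 10.5°, against 10.2° for the bores. It sits about 1 mm to the left of the bore line. Next I'll retreat and then descend in line with the bores.

Emit:
{"name": "jog_arm", "arguments": {
  "increments": [
    [[0,0,-0.3,0.009,-0.045,0,1],[0,0,-0.3,0.018,-0.09,0,1],[0,0,-0.3,0.026,-0.135,0,1],[0,0,-0.3,0.033,-0.177,0,1],[0,0,-0.3,0.033,-0.177,-0.04,1],[0,0,-0.3,0.033,-0.177,-0.08,1],[0,0,-0.3,0.033,-0.177,-0.12,1],[0,0,-0.3,0.033,-0.177,-0.16,1]]
  ]
}}

```text
time: 9.9
position: [0.6341, -0.2129, 0.1214]
tool_rot: [-0.54, 0.454, -0.459, 0.541]
ft_force: [0.1, 0.9, -1.9]
grip_width: 0.0211
```

Emit:
{"name": "jog_arm", "arguments": {
  "increments": [
    [[0,0,0,0,0,-0.03,1],[0,0,0,0,0,-0.06,1],[0,0,0,0,0,-0.075,1],[0,0,0,0,0,-0.08,1],[0,0,0,0,0,-0.08,1]]
  ]
}}

```text
time: 10.4
position: [0.6343, -0.2135, 0.0412]
tool_rot: [-0.54, 0.454, -0.459, 0.54]
ft_force: [-0.3, -0.7, -1.6]
grip_width: 0.0216
```

```bash
python3 snap.py a3;python3 - <<'E'
import cv2
s=cv2.imread('pics/a3s.png');t=cv2.imread('pics/a3t.png')
cv2.imwrite('pics/d1.png',cv2.resize(s[210:340,190:330],None,fx=5,fy=4.5,interpolation=2))
cv2.imwrite('pics/d2.png',cv2.resize(t[50:180,260:400],None,fx=5,fy=4.5,interpolation=2))
E
```

```text
10.4 [ 0.6343 -0.2135  0.0412] jaw yaw 9.577696962596232 tilt [ 0.0062 -0.0038 -1.    ] [-0.306  -0.7196 -1.5739] 0.021574656898595237
```

View pics/d1.png

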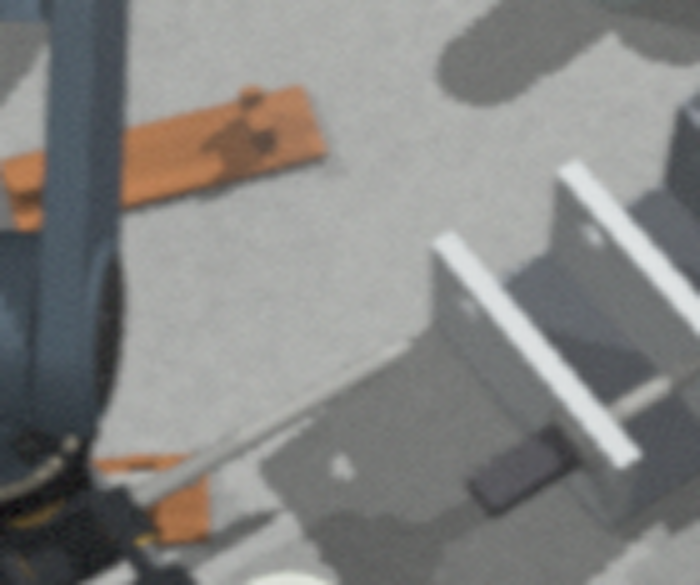

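View pics/d2.png

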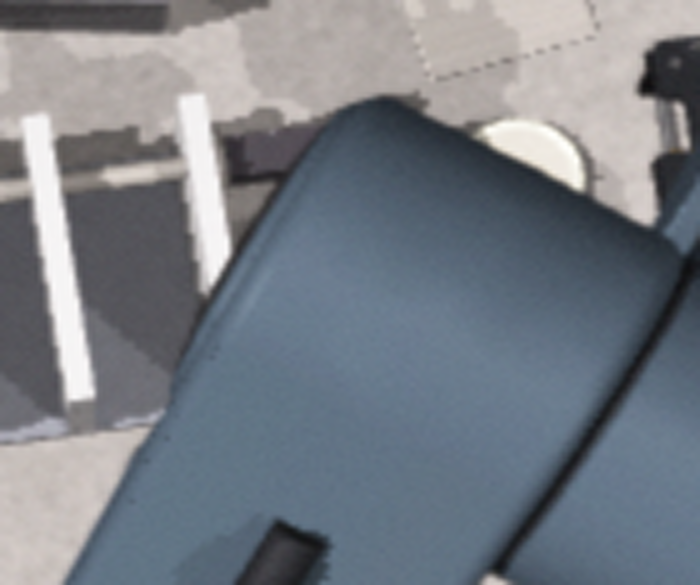

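View pics/a3.png

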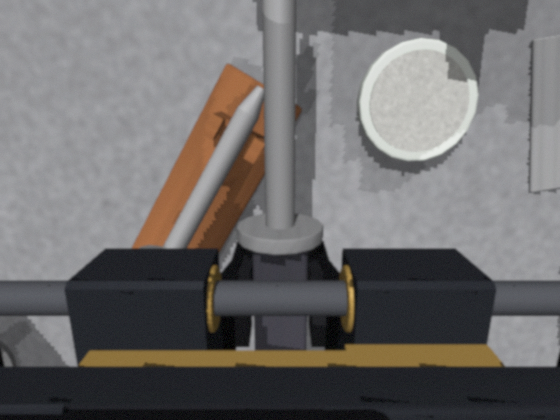

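```bash
cat > pred.py <<'E'
from h import *
np.set_printoptions(precision=4,suppress=True)
yaw=np.radians(10.2);X=np.array([np.cos(yaw),np.sin(yaw),0]);Y=np.array([-X[1],X[0],0])
# bore line from a2 (plate outer mid, lateral)
oL=np.array([.5636,.0065,.085]);oR=np.array([.7123,.0331,.085]);m=(oL+oR)/2
b1=m-.045*X
def state(o):
    R=Rn.from_quat(o['tool_rot']).as_matrix();z=R[:,2]*np.sign(R[0,2]);ty=np.arctan2(z[1],z[0]);by=ty+np.radians(.32)
    d=np.array([-np.sin(by),np.cos(by),0]);tx=np.array([np.cos(ty),np.sin(ty),0])
    sh=o['position']+np.array([0,0,.042])-.0005*tx+.0245*d
    tip=sh+.172*d
    return sh,tip,np.degrees(by)
def rel(p): v=p-b1; return np.array([v@X,v@Y,v[2]])*1000
E
python3 - <<'E'
from pred import *
o=get_obs();sh,tip,by=state(o);print("bore1",b1,"shoulder rel mm",rel(sh),"tip rel mm",rel(tip),"yaw",by)
S=camera_info("scene");print("bore px",proj(S,b1),"tip px",proj(S,tip),"shaft mid",proj(S,(sh*.4+tip*.6)),"b2",proj(S,b1+.074*Y),"seen tip (271.6,285.6)")
im=cv2.imread('pics/a3s.png')[250:310,230:320]
c=cv2.resize(np.clip(im.astype(float)*1.5,0,255).astype(np.uint8),None,fx=8,fy=8,interpolation=2)
for q,col in ((proj(S,b1),(0,0,255)),(proj(S,tip),(0,255,0)),(proj(S,sh*.4+tip*.6),(0,255,0)),(proj(S,b1+.074*Y),(0,0,255))):
    cv2.circle(c,(int((q[0]+.5-230)*8),int((q[1]+.5-250)*8)),5,col,1)
cv2.imwrite('pics/e1.png',c)
E
```

```text
bore1 [0.5937 0.0118 0.085 ] shoulder rel mm [   0.8745 -204.8424    0.326 ] tip rel mm [  1.697  -32.8444   0.326 ] yaw 9.925992315240993
bore px [281.1064 277.8943] tip px [270.2266 285.6862] shaft mid [245.9014 301.266 ] b2 [305.8659 261.8871] seen tip (271.6,285.6)
```

View pics/e1.png

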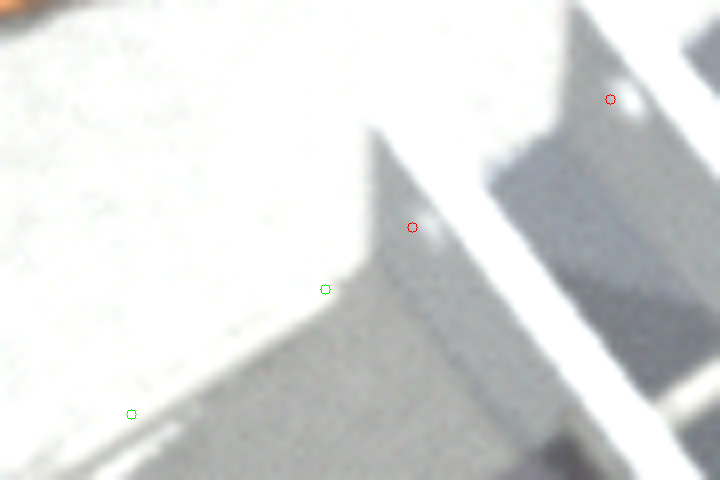

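Emit:
{"name": "jog_arm", "arguments": {
  "increments": [
    [[0,0,0.3,-0.0008,0,0,1],[0,0,0.3,-0.0026,0.01,0,1],[0,0,0.3,-0.0043,0.02,0,1],[0,0,0.3,-0.0061,0.03,0,1],[0,0,0.3,-0.0079,0.04,0,1],[0,0,0.3,-0.0097,0.05,0,1],[0,0,0.3,-0.0106,0.055,0,1]]
  ]
}}

```text
time: 11.25
position: [0.6244, -0.1569, 0.0432]
tool_rot: [-0.541, 0.451, -0.458, 0.542]
ft_force: [0.2, -0.4, -2.3]
grip_width: 0.0218
```

```bash
cat > chk.py <<'E'
from pred import *
import sys
o=get_obs();sh,tip,by=state(o);print("shoulder rel mm",rel(sh),"tip rel mm",rel(tip),"yaw",by,"F",o['ft_force'],"M",o['moment'],"w",o['grip_width'],"t",o['time'])
if len(sys.argv)>1:
    s=camera("scene")[:,:,::-1]
    cv2.imwrite(f'pics/{sys.argv[1]}.png',cv2.resize(np.clip(s[210:330,220:370].astype(float)*1.3,0,255).astype(np.uint8),None,fx=5,fy=5,interpolation=2))
E
python3 chk.py e2
```

```text
shoulder rel mm [  -0.1845 -147.0067    0.197 ] tip rel mm [-0.4861 24.9931  0.197 ] yaw 10.300485971061624 F [ 0.2096 -0.4073 -2.3189] M [-0.0367 -0.108  -0.0226] w 0.021789642417807776 t 11.25
```

View pics/e2.png

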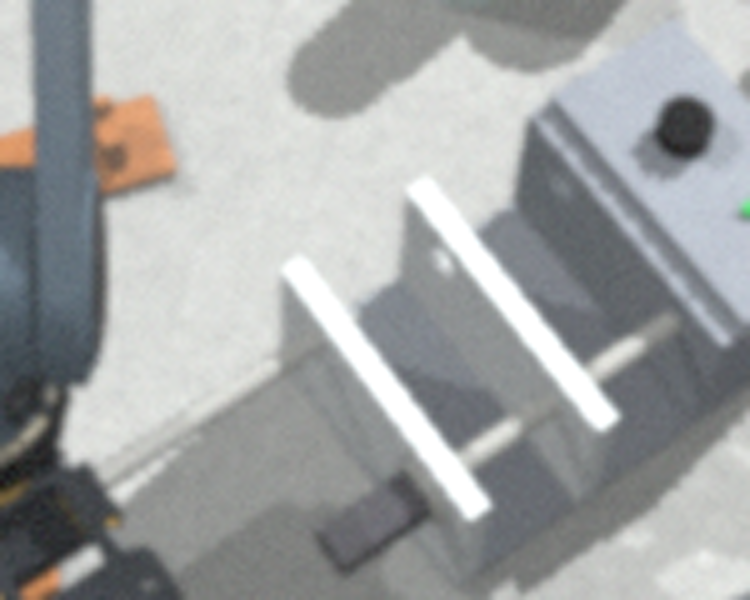

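Emit:
{"name": "jog_arm", "arguments": {
  "increments": [
    [[0,0,-0.1,-0.0018,0.01,0,1],[0,0,-0.1,-0.0035,0.02,0,1],[0,0,-0.1,-0.0052,0.03,0,1],[0,0,-0.1,-0.0069,0.04,0,1],[0,0,-0.1,-0.0069,0.04,0,1]]
  ]
}}

```text
time: 11.8
position: [0.6166, -0.1146, 0.0431]
tool_rot: [-0.541, 0.452, -0.457, 0.542]
ft_force: [-0.2, -0.3, -2.1]
grip_width: 0.0219
```

```bash
python3 chk.py e3; python3 snap.py a4
```

```text
shoulder rel mm [  -0.3642 -103.9894    0.0589] tip rel mm [-0.67   68.0103  0.0589] yaw 10.30184686049895 F [-0.2204 -0.332  -2.1386] M [-0.0828 -0.0964 -0.0006] w 0.021861137633415618 t 11.8
11.85 [ 0.6171 -0.1156  0.0432] jaw yaw 9.969004977190208 tilt [ 0.008  -0.0045 -1.    ] [ 0.7759  0.0121 -1.6643] 0.02142879184943862
```

View pics/e3.png

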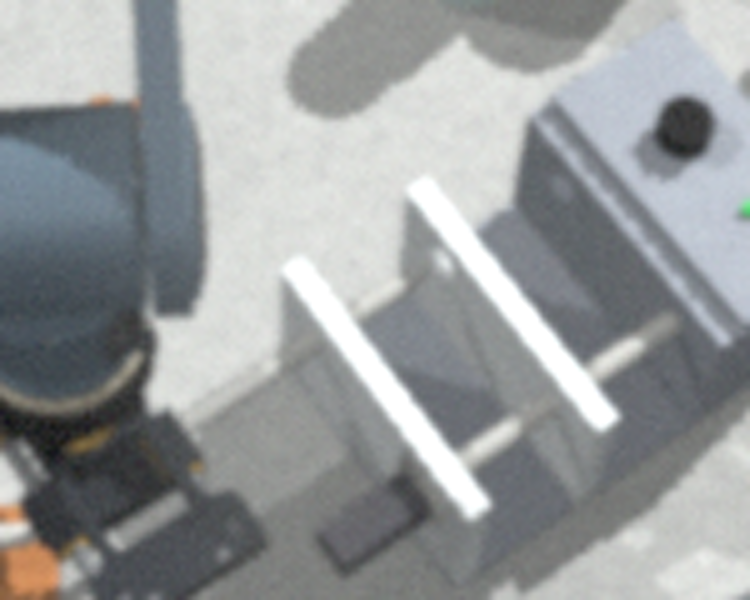

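View pics/a4.png

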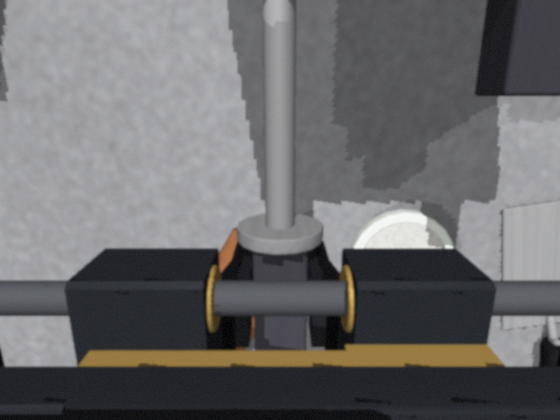

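Emit:
{"name": "jog_arm", "arguments": {
  "increments": [
    [[0,0,-0.1,-0.0013,0.01,0,1],[0,0,-0.1,-0.003,0.02,0,1],[0,0,-0.1,-0.0047,0.03,0,1],[0,0,-0.1,-0.0064,0.04,0,1],[0,0,-0.1,-0.0064,0.04,0,1]]
  ]
}}

```text
time: 12.5
position: [0.6104, -0.0747, 0.0432]
tool_rot: [-0.541, 0.452, -0.458, 0.542]
ft_force: [0.2, -0.1, -2.3]
grip_width: 0.0218
```

```bash
python3 chk.py e4
```

```text
shoulder rel mm [  0.6326 -63.6629   0.1675] tip rel mm [  0.5735 108.3371   0.1675] yaw 10.219665487578329 F [ 0.1767 -0.1364 -2.2575] M [-0.0659 -0.0948  0.0013] w 0.02180877548718331 t 12.5
```

View pics/e4.png

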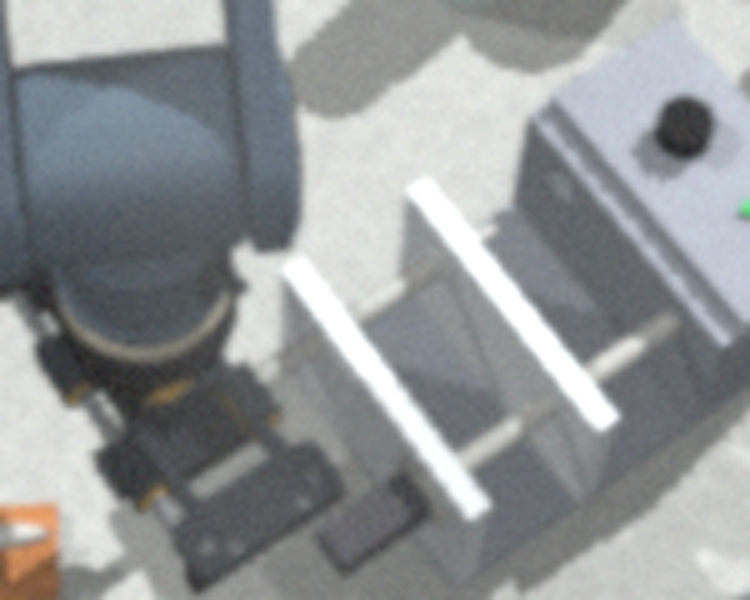

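The tip shows beyond plate 2 at (490,230) in the crop, with no contact force. I'll continue towards the housing.

Emit:
{"name": "jog_arm", "arguments": {
  "increments": [
    [[0,0,0,-0.0022,0.01,0,1],[0,0,0,-0.0039,0.02,0,1],[0,0,0,-0.0057,0.03,0,1],[0,0,0,-0.0074,0.04,0,1],[0,0,0,-0.0074,0.04,0,1]]
  ]
}}

```text
time: 13.05
position: [0.6028, -0.0339, 0.0432]
tool_rot: [-0.541, 0.452, -0.458, 0.542]
ft_force: [0.8, 0.1, -1.8]
grip_width: 0.0215
```

```bash
python3 chk.py e5
```

```text
shoulder rel mm [  0.3404 -22.121    0.195 ] tip rel mm [  0.0192 149.8787   0.195 ] yaw 10.306995135969471 F [ 0.8127  0.1367 -1.8147] M [-0.0579 -0.1132 -0.0086] w 0.021466280477332754 t 13.05
```

View pics/e5.png

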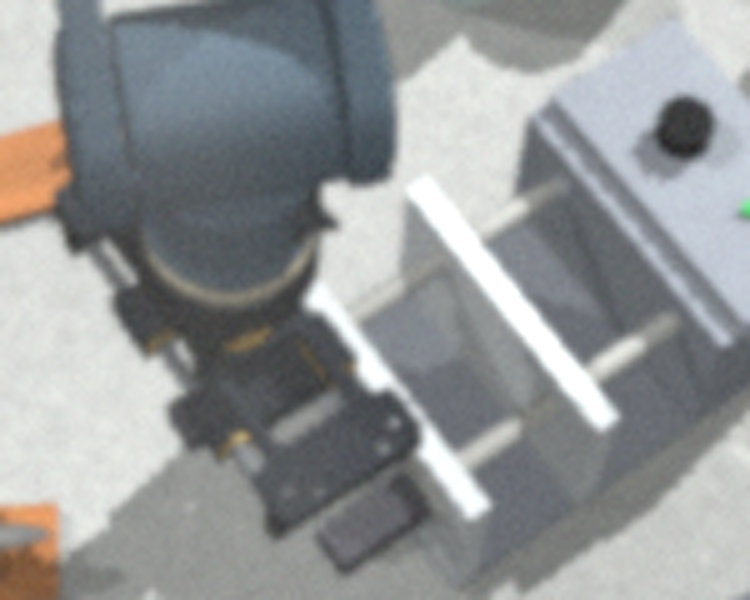

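Emit:
{"name": "jog_arm", "arguments": {
  "increments": [
    [[0,0,0,-0.0016,0.006,0,1],[0,0,0,-0.0027,0.012,0,1],[0,0,0,-0.0034,0.016,0,1],[0,0,0,-0.0034,0.016,0,1]]
  ]
}}

```text
time: 13.5
position: [0.5996, -0.0181, 0.0432]
tool_rot: [-0.541, 0.451, -0.458, 0.542]
ft_force: [-0.1, -0.2, -1.5]
grip_width: 0.0215
```

```bash
python3 chk.py; python3 snap.py a5
```

```text
shoulder rel mm [ 0.0189 -6.0604  0.2465] tip rel mm [ -0.3674 165.9392   0.2465] yaw 10.328684375045407 F [-0.075  -0.1966 -1.5116] M [-0.0801 -0.1376  0.0005] w 0.021481051218219006 t 13.5
13.5 [ 0.5996 -0.0181  0.0432] jaw yaw 10.008684375045407 tilt [ 0.0078 -0.0048 -1.    ] [-0.075  -0.1966 -1.5116] 0.021481051218219006
```

View pics/a5.png

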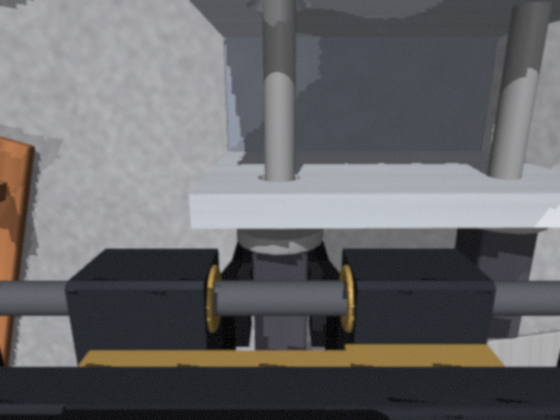

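Emit:
{"name": "jog_arm", "arguments": {
  "increments": [
    [[0,0,0,-0.0004,0.002,0,1],[0,0,0,-0.0007,0.004,0,1],[0,0,0,-0.0009,0.005,0,1]]
  ]
}}

```text
time: 13.95
position: [0.5991, -0.0138, 0.0433]
tool_rot: [-0.541, 0.451, -0.458, 0.542]
ft_force: [0.6, 0.1, -2.1]
grip_width: 0.0217
```

Emit:
{"name": "jog_arm", "arguments": {
  "increments": [
    [[0,0,0,-0.0002,0.001,0,1],[0,0,0,-0.0002,0.001,0,1]]
  ]
}}

```text
time: 14.15
position: [0.5988, -0.0126, 0.0433]
tool_rot: [-0.541, 0.451, -0.458, 0.542]
ft_force: [0.1, -0.7, -1.5]
grip_width: 0.0215
```

```bash
python3 chk.py
```

```text
shoulder rel mm [ 0.2022 -0.4586  0.2766] tip rel mm [ -0.0896 171.5411   0.2766] yaw 10.297201551677713 F [ 0.0878 -0.7197 -1.4568] M [-0.0298 -0.085  -0.0101] w 0.021469235775124718 t 14.15
```

Not in contact yet. I'll creep forward in about 1 mm steps until the force rises.

Emit:
{"name": "jog_arm", "arguments": {
  "increments": [
    [[0,0,0,-0.0002,0.001,0,1],[0,0,0,-0.0003,0.0015,0,1],[0,0,0,-0.0003,0.0015,0,1]]
  ]
}}

```text
time: 14.45
position: [0.5985, -0.0111, 0.0433]
tool_rot: [-0.541, 0.451, -0.458, 0.542]
ft_force: [0.1, -0.1, -1.5]
grip_width: 0.0215
```

Emit:
{"name": "jog_arm", "arguments": {
  "increments": [
    [[0,0,0,-0.0002,0.001,0,1],[0,0,0,-0.0003,0.0015,0,1],[0,0,0,-0.0003,0.0015,0,1]]
  ]
}}

```text
time: 14.75
position: [0.5985, -0.0104, 0.0433]
tool_rot: [-0.541, 0.451, -0.458, 0.542]
ft_force: [1.0, -3.8, -2.5]
grip_width: 0.0216
```

```bash
python3 chk.py; python3 snap.py a6
```

```text
shoulder rel mm [0.2216 1.7585 0.2871] tip rel mm [ -0.1496 173.7581   0.2871] yaw 10.323667065506426 F [ 1.0225 -3.8314 -2.4644] M [-0.7557 -0.1375 -0.018 ] w 0.02161868020329691 t 14.75
14.75 [ 0.5985 -0.0104  0.0433] jaw yaw 10.003667065506425 tilt [ 0.0087 -0.0063 -0.9999] [ 1.0225 -3.8314 -2.4644] 0.02161868020329691
```

View pics/a6.png

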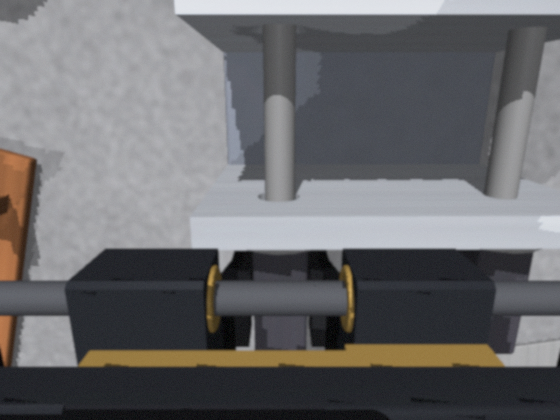

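Emit:
{"name": "jog_arm", "arguments": {
  "increments": [
    [[0,0,0,-0.0003,0.002,0,1],[0,0,0,-0.0005,0.003,0,1],[0,0,0,-0.0005,0.003,0,1]]
  ]
}}

```text
time: 15.2
position: [0.5985, -0.0106, 0.0434]
tool_rot: [0.543, -0.449, 0.459, -0.541]
ft_force: [-1.1, -12.1, -2.9]
grip_width: 0.0216
```

```bash
python3 chk.py e6
```

```text
shoulder rel mm [0.2539 1.5964 0.3596] tip rel mm [ -0.3397 173.5953   0.3596] yaw 10.397738786643107 F [ -1.0924 -12.0891  -2.9275] M [-1.8636 -0.0341 -0.0263] w 0.021583966121755796 t 15.2
```

View pics/e6.png

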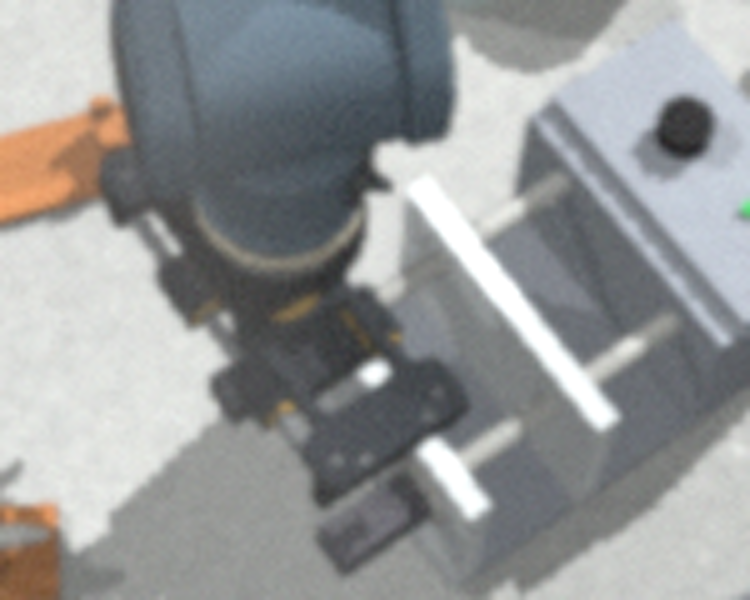

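The collar is firm against the plate (12 N, and the arm stopped advancing). I'll relax the push and then open partway.

Emit:
{"name": "jog_arm", "arguments": {
  "increments": [
    [[0,0,0,0,0,0,1],[0,0,0,0,0,0,0.3],[0,0,0,0,0,0,-0.1],[0,0,0,0,0,0,-0.1],[0,0,0,0,0,0,-0.1],[0,0,0,0,0,0,-0.1],[0,0,0,0,0,0,-0.1]]
  ],
  "squeeze": 20
}}

```text
time: 15.95
position: [0.5986, -0.0104, 0.0434]
tool_rot: [0.543, -0.449, 0.459, -0.541]
ft_force: [0.3, 0.4, 0.9]
grip_width: 0.0473
```

```bash
python3 chk.py; python3 snap.py a7
```

```text
shoulder rel mm [0.3038 1.8013 0.4275] tip rel mm [ -0.2946 173.8002   0.4275] yaw 10.399340846988176 F [0.3461 0.3791 0.9123] M [-0.0144 -0.0909  0.0126] w 0.047284883228906054 t 15.95
15.95 [ 0.5986 -0.0104  0.0434] jaw yaw 10.079340846988176 tilt [ 0.0096 -0.0105 -0.9999] [0.3461 0.3791 0.9123] 0.047284883228906054
```

View pics/a7.png

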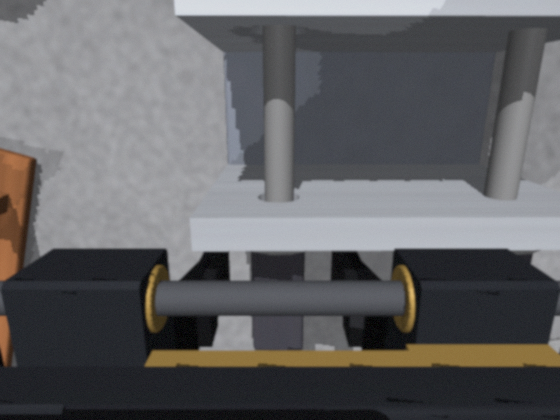

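Released: the head is centred and clear of the fingers. I'll go straight up and then back a little, to view the result.

Emit:
{"name": "jog_arm", "arguments": {
  "increments": [
    [[0,0,0,0,0,0.02,-0.1],[0,0,0,0,0,0.05,-0.1],[0,0,0,0,0,0.1,-0.1],[0,0,0,0,0,0.15,-0.1],[0,0,0,0.006,-0.03,0.2,-0.1],[0,0,0,0.006,-0.03,0.22,-0.1],[0,0,0,0.006,-0.03,0.22,-0.1]]
  ]
}}

```text
time: 16.8
position: [0.6078, -0.0422, 0.2689]
tool_rot: [-0.541, 0.446, -0.463, 0.543]
ft_force: [0.1, 0.6, -0.3]
grip_width: 0.0478
```

```bash
python3 snap.py a8; python3 chk.py e7
```

```text
16.8 [ 0.6078 -0.0422  0.2689] jaw yaw 9.998050706166417 tilt [ 0.0205 -0.0134 -0.9997] [ 0.1106  0.6091 -0.2987] 0.04775401730108406
shoulder rel mm [ -0.1194 -28.3825 219.3259] tip rel mm [ -0.6613 143.6166 219.3259] yaw 10.380502073850067 F [-0.1044  0.6133 -1.1042] M [-0.019  -0.1087 -0.002 ] w 0.0475029687037725 t 16.95
```

View pics/a8.png

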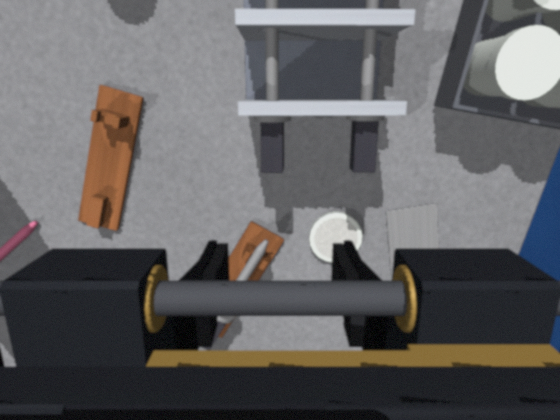

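View pics/a8s.png

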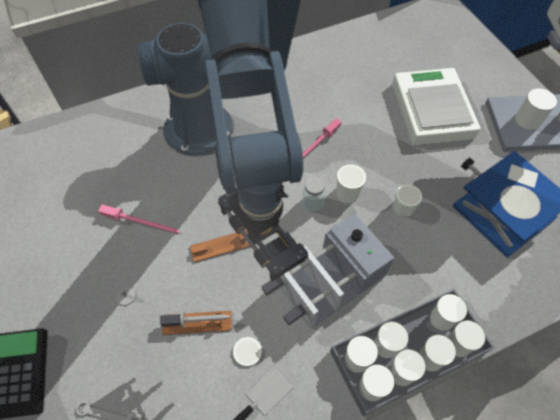

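```bash
python3 - <<'E'
from pred import *
import pickle
o,W=pickle.load(open("a8.pkl","rb"));im=cv2.imread("pics/a8.png");g=im.mean(2)
for c in (270,275,360,366): print(c,g[164:180,c].astype(int).tolist(),g[112:128,c].astype(int).tolist())
for p in ((272,172),(366,172)): print(p,rel(onz(W,p,.095)))
print("shaft",rel(onz(W,(272,80),.09)),rel(onz(W,(271.5,40),.09)))
cv2.imwrite("pics/f1.png",cv2.resize(np.clip(im[0:200,225:425]*1.5,0,255).astype(np.uint8),None,fx=3,fy=3,interpolation=2))
E
```

```text
270 [66, 70, 68, 68, 68, 68, 66, 66, 73, 83, 94, 97, 94, 96, 94, 95] [206, 206, 191, 154, 117, 104, 100, 101, 99, 93, 76, 54, 50, 48, 45, 47]
275 [70, 69, 73, 69, 69, 67, 70, 70, 73, 86, 94, 97, 96, 97, 97, 99] [206, 206, 190, 152, 116, 99, 95, 96, 92, 85, 71, 56, 46, 47, 44, 45]
360 [70, 68, 67, 69, 70, 69, 66, 68, 77, 86, 95, 95, 99, 101, 93, 96] [203, 200, 188, 156, 122, 109, 106, 102, 91, 71, 51, 44, 44, 44, 49, 45]
366 [68, 69, 68, 65, 67, 69, 66, 68, 77, 87, 95, 94, 95, 95, 97, 97] [203, 202, 189, 156, 119, 106, 104, 100, 88, 69, 52, 46, 47, 43, 45, 44]
(272, 172) [ -0.4589 -55.0052  10.    ]
(366, 172) [ 91.7334 -55.7053  10.    ]
shaft [ 0.3759 30.5394  5.    ] [ 0.265  64.7157  5.    ]
```

View pics/f1.png

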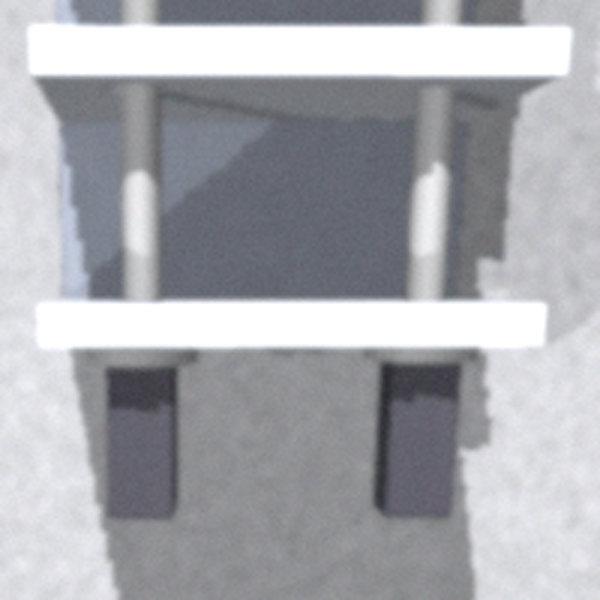

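View pics/e7.png

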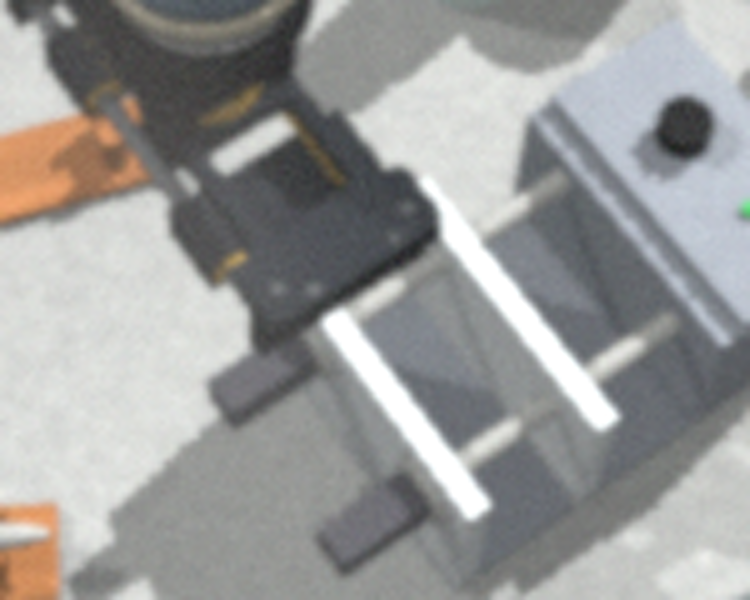

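The new bar matches the fitted one. Both heads' back edges are at row ~172, both collars sit against the plate, and both shafts enter the housing. Handing in.

```bash
python3 -c "
from rig import *
print(hand_in())"
```

```text
the job is handed in; nothing more can be done
None
```

I took the long bar off its rest by its square head and threaded it through both bearing plates into the drive housing. It went in until the collar stopped against the first plate (12 N, no further advance). I then let go, raised the gripper clear and handed in at about 17 s; no verdict was reported.

**First grasp missed:** the fingers closed above the head, reading 2.6 mm and then 0.2 mm. The pictures showed the finger tips about 25 mm short of the reported TCP. I went about 26 mm lower and gripped the head at 21.7 mm.

**Last checks:**
- **Fit:** the new bar's head end is within about 1 mm of the fitted bar's along the bore direction. Both collars sit at the plate, and the two shafts run parallel into the housing.
- **Neighbours:** the short bar is on its rest, and the pots and jar stand where they were. I checked these only by eye in the last pictures.
- **Disagreement:** at contact my estimate put the shoulder about 1.7 mm past the plate face, which is within the measurement error. The tip inside the housing cannot be seen, so its depth follows from the shoulder position.

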